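# Gauge two bored sleeves and sort them

## Task

Two sleeves came back mixed up from boring. Try them on the slanted gauge pin one at a time, sliding each one down the pin gently, without forcing it, until it stops, and put it away before you take the other: a sleeve that goes right down to the flange at the foot of the pin is finished and belongs in the open drawer, one that is stopped by the shoulder halfway down still has to be bored and belongs in the cardboard tray. Then push the drawer fully home, so that its detent catches, and leave the wrist pin and the small parts box where they lie.

Things in the scene. Friction and masses are not known exactly. Their poses are not given: they have to be found in the camera images.
- sleeve_a: one of two plain aluminium sleeves (tubes), outside 46 mm in diameter, 70 mm long, standing upright on the bench at the start. Its bore, the same from end to end, is either 29.5 mm (finished) or 22.5 mm (still to be bored): find out which on the gauge. Origin: centre of its lower end; z along its axis, up
- sleeve_b: the other sleeve: same outside (46 mm diameter, 70 mm long), and its bore too is either 29.5 or 22.5 mm. Origin: centre of its lower end; z along its axis, up
- sleeve_a_mid (a point): the middle of sleeve_a: on its axis, 35 mm from either end
- sleeve_b_mid (a point): the middle of sleeve_b: on its axis, 35 mm from either end
- gauge_stand: dark cast foot of the gauge, 120 x 80 x 18 mm, fixed to the bench. Origin: centre of its underside; the pin leans towards its -x
- gauge_pin: ground steel pin fixed on the stand, slanted 35 degrees from vertical, its tip leaning to the stand's -x. Origin: on the pin's axis in the face of the round flange (62 mm diameter) at its foot, 64 mm above the bench; z along the pin to its tip. 26 mm diameter from z = 0 to 33 mm, then narrowing to 23 mm at 36 mm. A finished sleeve stops with its end on the flange (z = 0)
- gauge_shoulder (a point): on the pin's axis, at its flat shoulder, 36 mm along the pin from the flange. Beyond it a pilot of 19 mm diameter runs 17 mm on, then tapers to 10 mm diameter at the tip, 26 mm from the shoulder. A sleeve still to be bored stops with its end here. Axes as gauge_pin
- drawer (a joint): how far the drawer of the small grey steel drawer unit is open: 0 fully home, about 0.12 to 0.14 m at the start. A spring ball in the last 12 mm resists with some 5 N and then pulls the drawer home
- drawer_in (a point): centre of the floor of the drawer's front compartment; x into the unit, y left, z up. Inside 115 (x) by 154 mm (y); above this point the side walls rise 59, the front 94, the divider behind it 42 mm. The unit's top is 118 mm above the bench; a sleeve standing in the drawer passes below it. With the drawer 130 mm open the unit's front edge is 72 mm beyond this point
- drawer_handle (a point): middle of the drawer's bar handle, a bar of 9 mm diameter, 78 mm long, along y, 24 mm in front of the drawer's front and 88 mm above the bench; moves with the drawer
- kraft_tray: open cardboard tray, outside 119 (x) by 168 (y) by 78 mm high, walls 6 mm, a pad on its floor whose top is 9 mm above the bench; loose on the bench. Origin: centre of its underside
- wrist_pin: hollow steel wrist pin lying on the bench, 64 mm long (along its x), 24 mm diameter: a bystander. Origin: under its middle, on the bench
- parts_box_8: small orange cardboard parts box, 90 x 68 x 45 mm, standing flat: a bystander. Origin: centre of its underside
There are look-alikes about, which are no part of the job. What is shaped like the sleeve_b but purple or yellow is not meant.

How it is judged:
On the way, in this order (a step that is already met when the one before it is completed fails the run):
1. a sleeve has been slid down the gauge pin as far as it goes: to the flange if finished, to the shoulder if not (((z of sleeve_a_mid in the frame of gauge_pin between 0.032 and 0.0385 m and x of sleeve_a_mid in the frame of gauge_pin between -0.005 and 0.005 m and y of sleeve_a_mid in the frame of gauge_pin between -0.005 and 0.005 m and angle between the z axis of sleeve_a and the z axis of gauge_pin, either way round below 0.1 rad) or (z of sleeve_b_mid in the frame of gauge_pin between 0.067 and 0.0755 m and x of sleeve_b_mid in the frame of gauge_pin between -0.006 and 0.006 m and y of sleeve_b_mid in the frame of gauge_pin between -0.006 and 0.006 m and angle between the z axis of sleeve_b and the z axis of gauge_pin, either way round below 0.12 rad))), for 0.1 s.
2. that sleeve has been put where it belongs and let go: finished in the drawer, unfinished in the tray (((x of sleeve_a_mid in the frame of drawer_in between -0.06 and 0.115 m and y of sleeve_a_mid in the frame of drawer_in between -0.08 and 0.08 m and z of sleeve_a_mid in the frame of drawer_in between 0.01 and 0.045 m and contact force between sleeve_a and the fingers below 0.2 N) or (x of sleeve_b_mid in the frame of kraft_tray between -0.06 and 0.06 m and y of sleeve_b_mid in the frame of kraft_tray between -0.085 and 0.085 m and z of sleeve_b_mid in the frame of kraft_tray between 0.01 and 0.055 m and contact force between sleeve_b and the fingers below 0.2 N))), for 0.1 s.
3. the other sleeve has been slid down the pin as far as it goes, with the first one still put away ((((z of sleeve_a_mid in the frame of gauge_pin between 0.032 and 0.0385 m and x of sleeve_a_mid in the frame of gauge_pin between -0.005 and 0.005 m and y of sleeve_a_mid in the frame of gauge_pin between -0.005 and 0.005 m and angle between the z axis of sleeve_a and the z axis of gauge_pin, either way round below 0.1 rad) and (x of sleeve_b_mid in the frame of kraft_tray between -0.06 and 0.06 m and y of sleeve_b_mid in the frame of kraft_tray between -0.085 and 0.085 m and z of sleeve_b_mid in the frame of kraft_tray between 0.01 and 0.055 m)) or ((z of sleeve_b_mid in the frame of gauge_pin between 0.067 and 0.0755 m and x of sleeve_b_mid in the frame of gauge_pin between -0.006 and 0.006 m and y of sleeve_b_mid in the frame of gauge_pin between -0.006 and 0.006 m and angle between the z axis of sleeve_b and the z axis of gauge_pin, either way round below 0.12 rad) and (x of sleeve_a_mid in the frame of drawer_in between -0.06 and 0.115 m and y of sleeve_a_mid in the frame of drawer_in between -0.08 and 0.08 m and z of sleeve_a_mid in the frame of drawer_in between 0.01 and 0.045 m)))), for 0.1 s.
At the end, for the whole second after the job is handed in: The finished sleeve (bore 29.5 mm) lies or stands in the drawer and the unfinished one (22.5 mm) in the cardboard tray, which stands flat on the bench; the drawer is home, open by less than 3 mm, its detent caught; both sleeves are let go and at rest (x of sleeve_a_mid in the frame of drawer_in between -0.06 and 0.115 m and y of sleeve_a_mid in the frame of drawer_in between -0.08 and 0.08 m and z of sleeve_a_mid in the frame of drawer_in between 0.01 and 0.045 m and x of sleeve_b_mid in the frame of kraft_tray between -0.06 and 0.06 m and y of sleeve_b_mid in the frame of kraft_tray between -0.085 and 0.085 m and z of sleeve_b_mid in the frame of kraft_tray between 0.01 and 0.055 m and value of joint drawer below 0.003 m and linear speed of each of sleeve_a, sleeve_b below 0.02 m/s and angle between kraft_tray's own z axis and vertical below 0.1 rad); the robot touches nothing.
It fails at once if the wrist pin is pushed more than 30 mm from where it lay (distance of wrist_pin from where it was at the start of the episode above 0.03 m).
It fails at once if the parts box is pushed more than 30 mm from where it lay (distance of parts_box_8 from where it was at the start of the episode above 0.03 m).
It fails at once if a sleeve is forced onto the gauge with more than 120 N (contact force between any of sleeve_a, sleeve_b and gauge_stand above 120 N).
It also fails if it takes over 64 s, if anything falls off the work surface, if the arm or the gripper's body presses on something with over 40 N, if the wrist force passes 120 N, or if a joint passes its speed limit or range.

## Robot

A 6-joint arm with a two-finger parallel gripper is mounted at the origin on a cart in front of the work surface, level with it; the furniture and walls round the work are solid. World frame = base frame: x ahead of the robot, y to its left, z up, the work surface at z = 0. Lengths are in m, angles in rad, forces in N, time in s.
With the tool pointing down it reaches from about 0.35 to 0.775 m from the base axis. Payload 7.3 kg.
Tool frame: the origin (TCP) lies at the very end of the fingers, on their centre line; the grasp point (between the pads) lies 19 mm behind it; z points along the fingers, y is the line along which they close (so a half turn about z gives the same grasp; the last joint's range is limited). The gripper opens to 92 mm and grips with 3 to 60 N. Pads are 19 mm wide; open, the fingers measure 130 mm over their backs; the gripper's body (75 mm by 190 mm) begins 47 mm behind the grasp point.
Start: joints at [-1.274, 0.342, 1.524, -0, 1.275, -0.146], TCP at [0.225, -0.474, 0.227] pointing down, gripper open.
Joint ranges: [-2.53, 2.53], [-0.77, 2.02], [0.04, 2.7], [-1, 4.14], [0.28, 2.66], [-3.11, 3.11]. Speed limits (rad/s): [2.57, 2.57, 3.14, 3.14, 3.14, 3.14].

## Interface

Orientations are given as [roll, pitch, yaw] about the fixed x, y, z axes, in that order (R = Rz(yaw) Ry(pitch) Rx(roll)).
In Python, from cell import telemetry, eyes, job gives the robot as it stands.
- The arm moves only by the tool apply_moves, never from a script. Its arguments are lists of equal length, an entry for each row: "delta_pos": the shift along the world's x, y, z each as a share of 0.4 m, from -1 to 1, a list of three; "dr": the turn, a rotation vector about the world's x, y, z each as a share of 0.5 rad, from -1 to 1, a list of three; "jaw": the opening, from 0 (shut) to 1 (fully open). A call has 1 to 8 rows; each row is the pose to reach, as a shift and turn from the pose commanded when the call began; what a row does not reach only later rows make up. A row lasts 1/12 s, in which the tool goes at most 41.7 mm and 7.16 degrees, less where a joint would pass 70% of its speed; a pose out of reach is approached as far as the arm can. A call with a number of a shift or a turn outside -1 to 1 is refused whole. A call with a gripper value outside its range is refused whole. The fingers move at their own pace and stop on an object; "force" is the grip in N (left out, the last holds). Time passes only in rows, so rows that repeat a pose let the fingers close. It gives the time, the measured TCP pose, the force, the opening and the grip force at its end, in the units of the state.
- telemetry.observe(): the state, without advancing time (a new reading comes with each control period).
- eyes.read_camera(name): name is "scene" or "side" or "wrist"; returns the picture (480x640x3 uint8, red, green, blue); there is no depth.
- eyes.camera_model(name): a dict with "vertical_fov" (degrees; the focal length in pixels is half the picture's height over the tangent of half this angle, whatever the lens; pixels are square), "cx", "cy" (the principal point, pixels), "rvec" (rotation vector, rad) and "tvec" (3), from world to camera coordinates, as OpenCV has them; the wrist camera has in their place "hand_eye" (4x4, takes a point from camera to tool coordinates, whose origin is the TCP and whose axes are the flange's). Camera axes: x right, y down, z forward; pixel columns grow to the right and rows downward; lengths in m; the calibration is good to about 2 mm. A picture is of the moment at which its call begins: read the wrist's pose just before it. camera_model takes no time and is no camera call.
- job.hand_in(): hands the job in; it is judged then, once.
The state is a dict: "time": time; "qpos": joint angles; "qvel": joint speeds; "joint_efforts": joint torques, N m; "tool_pos": TCP position; "tool_rot": TCP orientation; "contact_force": force on the tool from outside, world axes, zero at the start; "torque": the same for the moment, N m; "opening": finger opening in m; "grip_force": force on a finger pad.
Only numpy, scipy, OpenCV 4.12 (cv2) and the standard library are available. Lean on these libraries where they do the work, as an engineer would, in place of code of your own. Each camera call takes 0.05 s, during which the arm holds its last target. There are 200 camera calls.

## Working session

There is one attempt and no reset: what is moved stays moved. The work goes in short steps, Python scripts to look and compute and a tool call to move; the robot and the scene stay as the last step left them, time stands still between calls to the robot, and variables do not carry over. Pictures are saved under pics/ and viewed, at most 10 in all, crops included, and the job is handed in when it is done.

Besides the shell and the picture viewer there is one more tool, called after "Call:" in YAML: its name, and indented under it one key for each argument. apply_moves: Moves the arm, as the interface text tells. Its arguments: {"type":"object","properties":{"delta_pos":{"type":"array"},"dr":{"type":"array"},"jaw":{"type":"array"},"force":{"type":"number"}},"required":["delta_pos","dr","jaw"]}

```bash
ls; mkdir -p pics; cat > h.py <<'E'
import numpy as np, cv2
from cell import telemetry, eyes, job
def model(n, st=None):
    m=eyes.camera_model(n); f=240/np.tan(np.radians(m['vertical_fov'])/2)
    if 'hand_eye' in m:
        from scipy.spatial.transform import Rotation as Ro
        T=np.eye(4); T[:3,:3]=Ro.from_euler('xyz',st['tool_rot']).as_matrix(); T[:3,3]=st['tool_pos']
        C=T@np.array(m['hand_eye']); R=C[:3,:3].T; t=-R@C[:3,3]
    else:
        R=cv2.Rodrigues(np.array(m['rvec'],float))[0]; t=np.array(m['tvec'],float)
    return f,m['cx'],m['cy'],R,t
def ray(M,u,v):
    f,cx,cy,R,t=M; d=R.T@np.array([(u-cx)/f,(v-cy)/f,1]); return -R.T@t,d/np.linalg.norm(d)
def onz(M,u,v,z):
    o,d=ray(M,u,v); return o+d*(z-o[2])/d[2]
def proj(M,p):
    f,cx,cy,R,t=M; c=R@np.asarray(p,float)+t; return np.array([cx+f*c[0]/c[2],cy+f*c[1]/c[2]])
def tri(*rs):
    A=np.zeros((3,3));b=np.zeros(3)
    for o,d in rs:
        P=np.eye(3)-np.outer(d,d);A+=P;b+=P@o
    p=np.linalg.solve(A,b); return p,[np.linalg.norm((np.eye(3)-np.outer(d,d))@(p-o)) for o,d in rs]
E
python3 - <<'E'
from h import *
print(telemetry.observe())
for n in('scene','side','wrist'):
    im=eyes.read_camera(n); cv2.imwrite(f'pics/{n}0.png',im[:,:,::-1]); m=eyes.camera_model(n); print(n,m)
    if n!='wrist':
        o,d=ray(model(n),320,240);print(o,d)
E
```

```text
pics
{'time': 0.0, 'qpos': array([-1.27398463e+00,  3.42734753e-01,  1.52500835e+00, -2.35968079e-05,
        1.27537867e+00, -1.46017742e-01]), 'qvel': array([ 4.45136332e-04,  8.75251420e-04, -1.13562305e-04,  2.20734321e-05,
        1.46389326e-03,  6.85973265e-04]), 'joint_efforts': array([-4.21807817e-05, -4.31248999e+01, -2.44220692e+01,  7.18009262e-02,
        5.58930205e-02, -1.33178100e-04]), 'tool_pos': array([ 0.2248487 , -0.47397267,  0.22604174]), 'tool_rot': array([-3.14007653e+00, -2.00161702e-04,  4.42836170e-01]), 'contact_force': array([ 0.11949119,  0.12145544, -0.55015289]), 'torque': array([ 0.01583188,  0.0181752 , -0.06385002]), 'grip_force': 0.0, 'opening': 0.09174248872805033}
scene {'vertical_fov': 54.986695948755454, 'cx': 318.1356385122814, 'cy': 242.87963923237305, 'rvec': array([ 1.05726771, -2.32855612,  1.13158972]), 'tvec': array([0.35062282, 0.35485356, 1.10047766])}
[-0.23581448  0.69759153  0.95794889] [ 0.57887434 -0.53164805 -0.61826761]
side {'vertical_fov': 54.21977035017214, 'cx': 321.7185487317921, 'cy': 233.35194874896362, 'rvec': array([ 1.91114519, -0.5570565 ,  0.39730078]), 'tvec': array([-0.48047796,  0.18018816,  1.18609433])}
[-0.16993048 -1.11227797  0.63569484] [ 0.50601236  0.76364794 -0.40099042]
wrist {'vertical_fov': 63.277907903541035, 'cx': 321.75261322759206, 'cy': 234.5287698810945, 'hand_eye': array([[-1.23743843e-03, -9.54684381e-01, -2.97617541e-01,
         7.94885735e-02],
       [ 9.99997413e-01, -1.74946190e-03,  1.45404305e-03,
        -4.03149212e-04],
       [-1.90882274e-03, -2.97614972e-01,  9.54684076e-01,
        -1.58347105e-01],
       [ 0.00000000e+00,  0.00000000e+00,  0.00000000e+00,
         1.00000000e+00]])}
```

View pics/scene0.png

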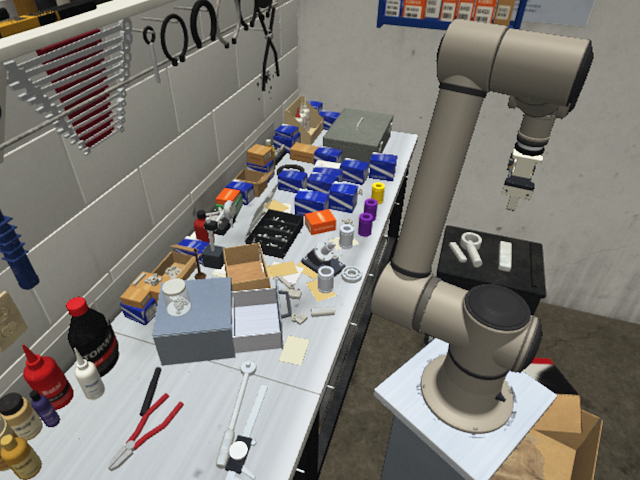

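View pics/side0.png

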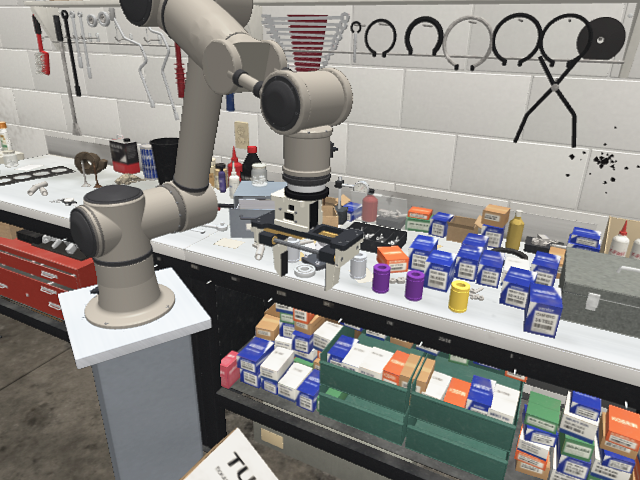

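Scene view: grey sleeve candidates are at (346,236) and (326,279). Look-alikes are the purple tubes at (370,208) and (365,224), the yellow one at (378,192), the bearing ring at (351,273), and a bottle-like jar on the unit at (175,295). The gauge is at about (322,258), tray (247,270), drawer (257,318), orange box (320,222) and wrist pin perhaps (322,311). The side view is blocked by the gripper at (310,245). I choose the grey ones and check them in a close crop.

```bash
python3 - <<'E'
from h import *
im=cv2.imread('pics/scene0.png'); c=im[200:360,205:405]; cv2.imwrite('pics/c0.png',cv2.resize(c,(750,600),interpolation=cv2.INTER_CUBIC))
M=model('scene')
for n,u,v,z in [('s1base',346,246,0),('s2base',326,290,0),('gauge',322,258,.06),('tray',247,270,.078),('drawer',257,318,.06),('box',320,222,.045),('pin',322,311,.012)]: print(n,onz(M,u,v,z).round(3))
E
```

```text
s1base [ 0.581 -0.17   0.   ]
s2base [ 0.471  0.02  -0.   ]
gauge [ 0.536 -0.021  0.06 ]
tray [0.62  0.191 0.078]
drawer [0.467 0.267 0.06 ]
box [ 0.692 -0.153  0.045]
pin [0.408 0.092 0.012]
```

View pics/c0.png

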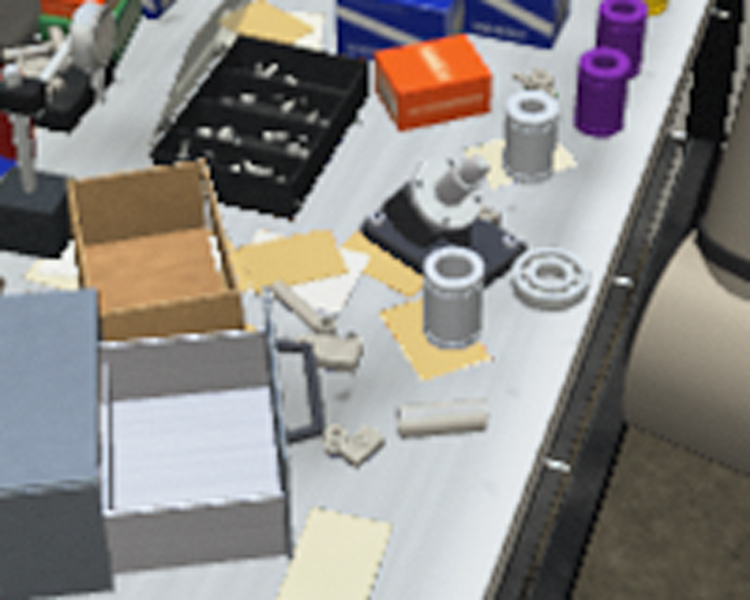

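The crop shows the two grey sleeves on the bench. The near one is at crop (453,297) with a wide bore, and the far one at (530,135) with a narrow bore. The pin leans right-up from the flange (445,200), and the wrist pin lies at (442,417). Next I look from above with the wrist camera.

Call:
apply_moves:
  delta_pos:
    - [0.05,0.08,0.02]
    - [0.1,0.16,0.04]
    - [0.15,0.24,0.06]
    - [0.2,0.32,0.08]
    - [0.25,0.4,0.1]
    - [0.3,0.48,0.14]
    - [0.35,0.56,0.16]
    - [0.4,0.64,0.18]
  dr:
    - [0,0,0]
    - [0,0,0]
    - [0,0,0]
    - [0,0,0]
    - [0,0,0]
    - [0,0,0]
    - [0,0,0]
    - [0,0,0]
  jaw: [1,1,1,1,1,1,1,1]

```text
time: 0.82
tool_pos: [0.3856, -0.2167, 0.2994]
tool_rot: [3.141, -0.0, 0.443]
contact_force: [0.7, -0.7, -0.5]
opening: 0.0916
grip_force: 0.0
```

Call:
apply_moves:
  delta_pos:
    - [0.06,0.08,0.02]
    - [0.12,0.16,0.04]
    - [0.18,0.24,0.06]
    - [0.24,0.32,0.08]
    - [0.3,0.4,0.1]
    - [0.36,0.48,0.14]
    - [0.4,0.54,0.16]
    - [0.4,0.54,0.16]
  dr:
    - [0,0,0]
    - [0,0,0]
    - [0,0,0]
    - [0,0,0]
    - [0,0,0]
    - [0,0,0]
    - [0,0,0]
    - [0,0,0]
  jaw: [1,1,1,1,1,1,1,1]

```text
time: 1.48
tool_pos: [0.5475, 0.0021, 0.3636]
tool_rot: [-3.141, -0.003, 0.448]
contact_force: [-0.0, 0.1, 0.1]
opening: 0.0923
grip_force: 0.0
```

```bash
cat >> h.py <<'E'
import pickle
def shot(name,tag):
    st=telemetry.observe(); im=eyes.read_camera(name)[:,:,::-1].copy(); cv2.imwrite(f'pics/{tag}.png',im); M=model(name,st)
    pickle.dump(M,open(f'{tag}.pkl','wb')); return im,M,st
E
python3 - <<'E'
from h import *
im,M,st=shot('wrist','w1'); print(st['time'],st['tool_pos'],st['tool_rot'],st['contact_force'])
shot('side','side1');shot('scene','scene1')
E
```

```text
1.4833 [0.54751213 0.00211995 0.36361271] [-3.14143661 -0.00327494  0.4479143 ] [-0.00538132  0.1419142   0.12048384]
```

View pics/w1.png

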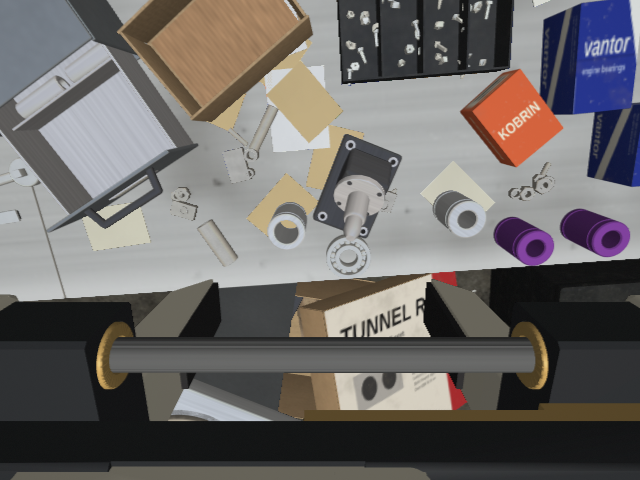

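The wrist view shows everything clearly. Left sleeve top is at (288,225) with a wide bore, right sleeve (460,215) narrow. The stand is at (358,190) with the pin pointing down-image towards the ring at (348,256), the drawer at (105,125), handle (140,205), tray (215,45), wrist pin (217,242) and orange box (512,115). I take a second, closer view from another place.

Call:
apply_moves:
  delta_pos:
    - [-0.06,-0.1,-0.1]
    - [-0.12,-0.2,-0.18]
    - [-0.12,-0.25,-0.25]
    - [-0.12,-0.25,-0.25]
    - [-0.12,-0.25,-0.25]
  dr:
    - [0,0,0]
    - [0,0,0]
    - [0,0,0]
    - [0,0,0]
    - [0,0,0]
  jaw: [1,1,1,1,1]

```text
time: 2.05
tool_pos: [0.4929, -0.1055, 0.2586]
tool_rot: [-3.137, 0.007, 0.437]
contact_force: [-1.5, -0.0, -0.5]
opening: 0.092
grip_force: 0.0
```

```bash
python3 - <<'E'
from h import *
im,M,st=shot('wrist','w2'); print(st['tool_pos'],st['tool_rot'])
w1=cv2.imread('pics/w1.png');M1=pickle.load(open('w1.pkl','rb'));Ms=model('scene')
# sleeves : hough per view around expected top
for nm,p in (('L',[.47,.02,.07]),('R',[.58,-.17,.07])):
    for tag,I,MM in(('w1',w1,M1),('w2',im,M)):
        u,v=proj(MM,p); f=MM[0]; c=MM[3]@np.array(p)+MM[4]; r=f*.023/c[2]
        k=4; x0,y0=max(0,int(u-50)),max(0,int(v-50)); g=cv2.resize(cv2.cvtColor(I[y0:int(v+50),x0:int(u+50)],6),None,fx=k,fy=k,interpolation=2)
        h=cv2.HoughCircles(cv2.medianBlur(g,5),cv2.HOUGH_GRADIENT,1.5,20,param1=120,param2=30,minRadius=int(k*r*.93),maxRadius=int(k*r*1.1))
        print(nm,tag,u.round(),v.round(),r.round(1),None if h is None else [((a+.5)/k+x0-.5,(b+.5)/k+y0-.5,q/k) for a,b,q in h[0][:3]])
p=[.535,-.03,.06]
def crop(I,MM,s,size=400):
    u,v=proj(MM,p); x0,y0=max(0,int(u-s)),max(0,int(v-s)); return x0,y0,cv2.resize(I[y0:y0+2*s,x0:x0+2*s],(size,size),interpolation=2)
a=crop(im,M,65);b=crop(cv2.imread('pics/scene0.png'),Ms,35)
print(a[:2],b[:2]); cv2.imwrite('pics/g1.png',np.hstack([a[2],b[2]]))
E
```

```text
[ 0.49285565 -0.10553479  0.25857587] [-3.13665306  0.00700566  0.43738281]
L w1 281.0 236.0 18.9 [(np.float32(285.3125), np.float32(233.5625), np.float32(19.8625)), (np.float32(288.6875), np.float32(221.1875), np.float32(17.65))]
L w2 183.0 167.0 26.0 [(np.float32(187.9375), np.float32(162.1875), np.float32(27.45)), (np.float32(193.1875), np.float32(161.0625), np.float32(25.35)), (np.float32(203.3125), np.float32(155.4375), np.float32(26.2125))]
R w1 462.0 222.0 19.1 [(np.float32(453.0625), np.float32(209.6875), np.float32(18.3125)), (np.float32(465.0625), np.float32(219.8125), np.float32(20.7875)), (np.float32(511.5625), np.float32(234.8125), np.float32(18.0875))]
R w2 432.0 145.0 26.5 [(np.float32(437.6875), np.float32(140.6875), np.float32(28.775)), (np.float32(423.0625), np.float32(138.4375), np.float32(26.6))]
(200, 57) (289, 221)
```

View pics/w2.png

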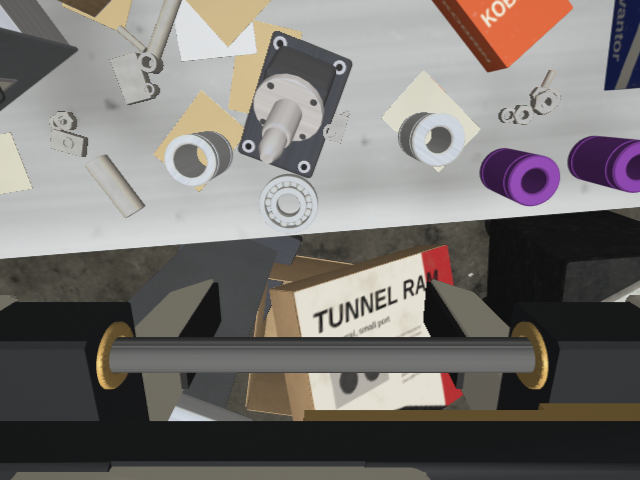

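View pics/g1.png

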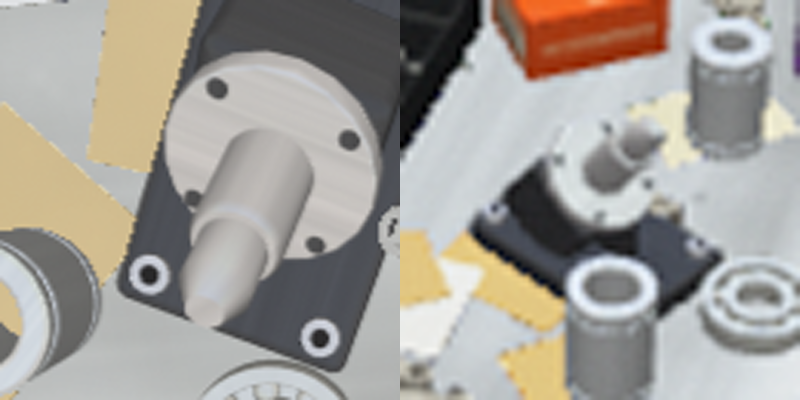

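The closer view shows the left sleeve's end face near (192,160) and the right's near (437,139). The stand screws are at (281,42), (340,67), (248,146) and (303,167), the flange centre about (287,111) and the pin tip about (267,157). In the scene crop the flange centre is at scene (325,251), tip (334,244). Next I triangulate these.

```bash
python3 - <<'E'
from h import *
L=lambda t:pickle.load(open(t+'.pkl','rb'))
M1,M2,Ms=L('w1'),L('w2'),model('scene')
w1,w2,sc=[cv2.imread(f'pics/{t}.png') for t in('w1','w2','scene0')]
def ring(I,u,v,s,th):
    x0,y0=int(u-s),int(v-s);k=4
    c=cv2.resize(I[y0:y0+2*s,x0:x0+2*s],None,fx=k,fy=k,interpolation=2)
    m=((c.min(2)>th)).astype(np.uint8)
    n,lb,stt,ce=cv2.connectedComponentsWithStats(m)
    out=[]
    for i in range(1,n):
        if stt[i,4]>60*k:
            cn=max(cv2.findContours((lb==i).astype(np.uint8),0,1)[0],key=cv2.contourArea)
            if len(cn)>5:
                e=cv2.fitEllipse(cv2.convexHull(cn)); 
                out.append((((e[0][0]+.5)/k+x0-.5,(e[0][1]+.5)/k+y0-.5),np.array(e[1])/k))
    return out
for nm,pts in(('L',((w1,M1,288,226,26),(w2,M2,194,160,36),(sc,Ms,326,271,14))),('R',((w1,M1,461,216,26),(w2,M2,434,139,36),(sc,Ms,347,228,12)))):
    for I,M,u,v,s in pts:
        for th in(195,210):
            for c,ax in ring(I,u,v,s,th): print(nm,th,np.round(c,1),ax.round(1),onz(M,*c,.07).round(4))
for nm,a,b in(('flange',(287.3,111.4),(325.4,250.9)),('tip',(266.6,157.1),(333.6,244.1)),('Ltop',(192,160),(325.9,271)),('Rtop',(437,139),(346.75,228.4))):
    p,e=tri(ray(M2,*a),ray(Ms,*b)); print(nm,p.round(4),np.round(e,4))
S=np.array([onz(M2,*q,.018) for q in((281,42),(340,67),(248,146),(303,167))]);print(S.round(4),S.mean(0)); ax=(S[0]+S[1]-S[2]-S[3])/2;print('stand x',ax, np.degrees(np.arctan2(ax[1],ax[0])),np.linalg.norm(ax), np.degrees(np.arctan2(*(S[0]-S[1])[1::-1])))
print('flange on .064',onz(M2,287.3,111.4,.064),onz(Ms,325.4,250.9,.064))
E
```

```text
L 195 [284.7 216.4] [ 4.3 13.9] [0.4945 0.0255 0.07  ]
L 195 [271.8 231.3] [ 4.4 13.7] [0.4708 0.0321 0.07  ]
L 195 [189.5 159.9] [48.3 53.4] [0.4785 0.0171 0.07  ]
L 210 [180.  146.4] [14.9 39.8] [0.4861 0.0284 0.07  ]
L 210 [169.8 162.2] [ 7.1 15.4] [0.4693 0.0322 0.07  ]
L 210 [211.  161.8] [ 3.2 14.3] [ 0.485  -0.0007  0.07  ]
L 210 [207.7 173.7] [ 3.6 21.8] [ 0.4738 -0.0016  0.07  ]
L 210 [194.4 179.2] [ 9.3 16.5] [0.4642 0.0075 0.07  ]
L 195 [324.1 253. ] [12.5 15.9] [ 0.5404 -0.0333  0.07  ]
L 195 [325.6 270.9] [10.2 15.1] [0.4781 0.0173 0.07  ]
L 195 [337.8 279.9] [ 8.7 12. ] [0.4279 0.0167 0.07  ]
L 210 [325.6 270.9] [ 9.8 14.7] [0.4781 0.0172 0.07  ]
R 195 [432.4 125.5] [68.7 82.2] [ 0.5942 -0.1619  0.07  ]
R 195 [437.6 168.2] [ 5.8 12.7] [ 0.5645 -0.1843  0.07  ]
R 195 [343.1 223.6] [14.1 22.9] [ 0.6113 -0.1813  0.07  ]
R 195 [336.4 234.7] [ 5.1 12.5] [ 0.5822 -0.1237  0.07  ]
R 210 [346.4 227.7] [ 7.9 13. ] [ 0.5879 -0.1734  0.07  ]
flange [ 0.5508 -0.0457  0.0651] [0.0018 0.0018]
tip [ 0.5161 -0.0471  0.1119] [0.0003 0.0003]
Ltop [0.4788 0.0155 0.068 ] [0.0001 0.0001]
Rtop [ 0.5858 -0.172   0.0692] [0.0007 0.0007]
[[ 0.6041 -0.011   0.018 ]
 [ 0.6079 -0.0699  0.018 ]
 [ 0.5033 -0.0182  0.018 ]
 [ 0.5075 -0.0767  0.018 ]] [ 0.55568493 -0.04392534  0.018     ]
stand x [0.10062598 0.00697606 0.        ] 3.965780394250711 0.10086750438752451 93.71830627114502
flange on .064 [ 0.55204993 -0.04428921  0.064     ] [ 0.5504626  -0.04787936  0.064     ]
```

Checks: sleeve tops at 68–69 mm (70 expected), flange centre at (0.551,-0.0455,0.065) (64 mm expected), tip at (0.516,-0.047,0.112) (115 mm expected for a 35° lean). Stand yaw is about 4°. Everything is consistent and in reach, so I move over the left sleeve with yaw ≈1.64, closing along x to keep the gripper body clear of the pin.

Call:
apply_moves:
  delta_pos:
    - [-0.01,0.08,0]
    - [-0.02,0.16,0]
    - [-0.035,0.24,0]
    - [-0.046,0.297,-0.05]
    - [-0.046,0.297,-0.1]
    - [-0.046,0.297,-0.1]
  dr:
    - [0,0,0.2]
    - [0,0,0.4]
    - [0,0,0.6]
    - [0,0,0.8]
    - [0,0,1]
    - [0,0,1]
  jaw: [1,1,1,1,1,1]

```text
time: 2.6
tool_pos: [0.4768, 0.0181, 0.2211]
tool_rot: [-3.138, 0.002, 0.949]
contact_force: [-0.8, -0.1, -0.8]
opening: 0.0916
grip_force: 0.0
```

Call:
apply_moves:
  delta_pos:
    - [0,0,-0.02]
    - [0,0,-0.04]
    - [0,0,-0.06]
    - [0,0,-0.06]
    - [0,0,-0.06]
    - [0,0,-0.06]
    - [0,0,-0.06]
  dr:
    - [0,0,0.2]
    - [0,0,0.4]
    - [0,0,0.6]
    - [0,0,0.8]
    - [0,0,1]
    - [0,0,1]
    - [0,0,1]
  jaw: [1,1,1,1,1,1,1]

```text
time: 3.18
tool_pos: [0.4794, 0.016, 0.2001]
tool_rot: [3.139, -0.0, 1.437]
contact_force: [-0.2, 0.3, 0.6]
opening: 0.0918
grip_force: 0.0
```

Call:
apply_moves:
  delta_pos:
    - [0,0,0]
    - [0,0,0]
    - [0,0,0]
    - [0,0,0]
    - [0,0,0]
  dr:
    - [0,0,0.2]
    - [0,0,0.39]
    - [0,0,0.39]
    - [0,0,0.39]
    - [0,0,0.39]
  jaw: [1,1,1,1,1]

```text
time: 3.6
tool_pos: [0.4788, 0.0163, 0.1992]
tool_rot: [3.141, 0.0, 1.633]
contact_force: [0.5, 0.4, -0.5]
opening: 0.092
grip_force: 0.0
```

```bash
python3 - <<'E'
from h import *
s=telemetry.observe();print(s['tool_pos'],s['tool_rot'],s['qpos'],s['time'])
im,M,st=shot('wrist','w3')
print(proj(M,[.4785,.0168,.07]),proj(M,[.4785,.0168,.0]))
# ring: bright face
c=im[200:330,240:420];m=(c.min(2)>185).astype(np.uint8)
n,lb,stt,ce=cv2.connectedComponentsWithStats(m)
for i in range(1,n):
    if stt[i,4]>150: 
        cn=max(cv2.findContours((lb==i).astype(np.uint8),0,1)[0],key=cv2.contourArea); e=cv2.fitEllipse(cv2.convexHull(cn)); print(stt[i],np.array(e[0])+[240,200],e[1],onz(M,e[0][0]+240,e[0][1]+200,.07))
E
```

```text
[0.47879844 0.01629764 0.19918284] [3.14079919e+00 1.40970492e-04 1.63299574e+00] [-1.26138848e-01  2.83732199e-01  1.68991539e+00  1.09608065e-05
  1.16713924e+00 -1.88342616e-01] 3.6
[322.91846964 222.01824466] [322.61807229 201.96082926]
[   0    0   93  130 3388] [283.27471161 260.89769745] (81.14430236816406, 154.51641845703125) [ 0.44919935 -0.01691672  0.07      ]
[  53    0   58   50 1181] [321.67179108 220.95002556] (56.30582809448242, 57.867347717285156) [0.47749534 0.01758869 0.07      ]
[158  63  22  26 426] [408.06889343 275.08728027] (24.79619026184082, 30.548837661743164) [ 0.54921101 -0.02303351  0.07      ]
[ 38  84  48  38 637] [301.32246399 302.64546204] (36.12636947631836, 46.31968307495117) [ 0.46509055 -0.05260496  0.07      ]
[  0 109  18  21 211] [-1390.17993164  -215.54769897] (136.38185119628906, 3466.557861328125) [-0.50452016  0.2143744   0.07      ]
[162 110  16  20 161] [414.53132629 320.79096222] (14.979106903076172, 26.344078063964844) [ 0.55981131 -0.06364253  0.07      ]
```

The ring fit from the close view gives the axis at (0.478,0.0173), within 1 mm of the commanded pose. I descend and grip.

Call:
apply_moves:
  delta_pos:
    - [0,0,-0.09]
    - [0,0,-0.18]
    - [-0.001,0.001,-0.27]
    - [-0.001,0.001,-0.34]
    - [-0.001,0.001,-0.3975]
    - [-0.001,0.001,-0.3975]
    - [-0.001,0.001,-0.3975]
  dr:
    - [0,0,0]
    - [0,0,0]
    - [0,0,0]
    - [0,0,0]
    - [0,0,0]
    - [0,0,0]
    - [0,0,0]
  jaw: [1,1,1,1,1,1,1]

```text
time: 4.23
tool_pos: [0.4777, 0.0169, 0.0393]
tool_rot: [-3.139, -0.0, 1.636]
contact_force: [-0.1, -0.0, 0.6]
opening: 0.0918
grip_force: 0.0
```

Call:
apply_moves:
  delta_pos:
    - [0,0,0]
    - [0,0,0]
    - [0,0,0]
    - [0,0,0]
    - [0,0,0]
    - [0,0,0]
  dr:
    - [0,0,0]
    - [0,0,0]
    - [0,0,0]
    - [0,0,0]
    - [0,0,0]
    - [0,0,0]
  jaw: [0.4,0.4,0.4,0.4,0.4,0.4]
  force: 20

```text
time: 4.73
tool_pos: [0.4784, 0.0168, 0.0402]
tool_rot: [3.141, 0.0, 1.638]
contact_force: [-0.4, 0.7, -0.3]
opening: 0.0563
grip_force: 0.0
```

Call:
apply_moves:
  delta_pos:
    - [0,0,0]
    - [0,0,0]
    - [0,0,0]
    - [0,0,0.08]
    - [0,0,0.18]
    - [0,0,0.28]
    - [0,0,0.38]
    - [0,0,0.4]
  dr:
    - [0,0,0]
    - [0,0,0]
    - [0,0,0]
    - [0,0,0]
    - [0,0,0]
    - [0,0,0]
    - [0,0,0]
    - [0,0,0]
  jaw: [0.4,0.4,0.4,0.4,0.4,0.4,0.4,0.4]
  force: 20

```text
time: 5.4
tool_pos: [0.4808, 0.0166, 0.2057]
tool_rot: [3.132, 0.002, 1.638]
contact_force: [1.8, -0.4, -1.0]
opening: 0.0459
grip_force: 20.0
```

Call:
apply_moves:
  delta_pos:
    - [-0.03,0,0]
    - [-0.06,0,0]
    - [-0.08,0,0]
    - [-0.08,0,0]
    - [-0.08,0,0]
    - [-0.08,0,0]
  dr:
    - [0.014,-0.2,0]
    - [0.028,-0.4,0]
    - [0.042,-0.6,0]
    - [0.056,-0.8,0]
    - [0.07,-1,0]
    - [0.07,-1,0]
  jaw: [0.4,0.4,0.4,0.4,0.4,0.4]

```text
time: 5.9
tool_pos: [0.441, 0.0178, 0.1965]
tool_rot: [2.645, -0.003, 1.638]
contact_force: [-1.1, 0.2, -2.4]
opening: 0.0461
grip_force: 20.0
```

Call:
apply_moves:
  delta_pos:
    - [0,-0.08,0]
    - [0,-0.12,0]
    - [0.04,-0.167,0]
    - [0.06,-0.167,0]
    - [0.06,-0.167,0]
  dr:
    - [0.0,-0.11,0]
    - [0.015,-0.219,0]
    - [0.015,-0.219,0]
    - [0.015,-0.219,0]
    - [0.015,-0.219,0]
  jaw: [0.4,0.4,0.4,0.4,0.4]

```text
time: 6.32
tool_pos: [0.4723, -0.0522, 0.2]
tool_rot: [2.531, -0.003, 1.635]
contact_force: [-0.0, 0.3, -2.4]
opening: 0.0459
grip_force: 20.0
```

```bash
python3 - <<'E'
from h import *
from scipy.spatial.transform import Rotation as Ro
s=telemetry.observe();R=Ro.from_euler('xyz',s['tool_rot']).as_matrix();print(s['tool_pos'],R[:,2],R[:,1],s['qpos'].round(2),s['time'],s['grip_force'],s['opening'])
p=np.array([-.5722,-.04,.8192]);F=np.array([.551,-.0455,.064])
for d in(.115,.12,.04,.076):print(d,F+d*p)
im,M,st=shot('wrist','w4'); side,Msd,_=shot('side','side4');shot('scene','scene4')
tip=F+.062*p; u,v=proj(M,tip);print('wrist tip',u,v); us,vs=proj(Msd,tip);print(us,vs)
x0,y0=int(us-70),int(vs-70)
cv2.imwrite('pics/g4.png',np.hstack([cv2.resize(im[150:410,190:450],(400,400)),cv2.resize(side[y0:y0+140,x0:x0+140],(400,400),interpolation=2)]));print(x0,y0)
E
```

```text
[ 0.47232458 -0.05220259  0.19995391] [ 0.57183724  0.03894683 -0.81944208] [0.81785626 0.05102554 0.57315577] [-0.48  0.03  2.2   0.7   0.48 -1.1 ] 6.3167 19.99900897499174 0.04587549790177747
0.115 [ 0.485197 -0.0501    0.158208]
0.12 [ 0.482336 -0.0503    0.162304]
0.04 [ 0.528112 -0.0471    0.096768]
0.076 [ 0.5075128 -0.04854    0.1262592]
wrist tip 303.38537917247476 234.25276180451704
314.5647981057475 229.47782410351215
244 159
```

View pics/g4.png

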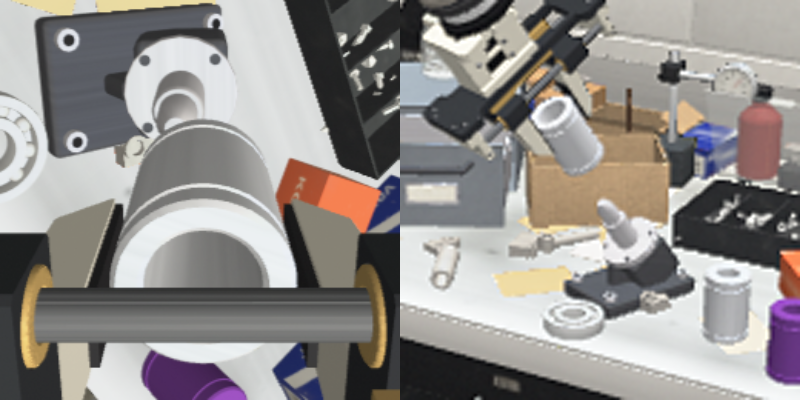

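The side crop shows the sleeve held square at (568,140), with its axis parallel to the pin (tip at crop (606,203)). The wrist view shows the bore end-on with the pin directly beyond it at (180,90). I approach along the axis.

Call:
apply_moves:
  delta_pos:
    - [0.01,0,-0.04]
    - [0.023,-0.002,-0.084]
    - [0.023,-0.002,-0.084]
    - [0.023,-0.002,-0.084]
    - [0.023,-0.002,-0.084]
    - [0.023,-0.002,-0.084]
  dr:
    - [0,0,0]
    - [0,0,0]
    - [0,0,0]
    - [0,0,0]
    - [0,0,0]
    - [0,0,0]
  jaw: [0.4,0.4,0.4,0.4,0.4,0.4]

```text
time: 6.97
tool_pos: [0.4796, -0.0504, 0.1671]
tool_rot: [2.529, -0.001, 1.639]
contact_force: [-0.1, 0.6, -1.6]
opening: 0.0461
grip_force: 20.0
```

```bash
cat >> h.py <<'E'
from scipy.spatial.transform import Rotation as Ro
P=np.array([-.5722,-.04,.8192]);F=np.array([.551,-.0455,.064])
def pinrel():
    s=telemetry.observe();R=Ro.from_euler('xyz',s['tool_rot']).as_matrix();d=s['tool_pos']-F
    ex=np.cross([.0698,-.9976,0],P)*-1; ey=np.cross(P,ex)
    print('t',s['time'],'tcp',s['tool_pos'].round(4),'along',(d@P).round(4),'latx',(d@ex).round(4),'laty',(d@ey).round(4),'z.P',(-R[:,2]@P).round(5),'f',s['contact_force'].round(1),'fa',(s['contact_force']@P).round(1),(s['contact_force']@ex).round(1),(s['contact_force']@ey).round(1),'j5',s['qpos'][4].round(2),'ex',ex.round(3),'ey',ey.round(3)); return s
E
python3 - <<'E'
from h import *
pinrel(); im,M,st=shot('wrist','w5')
print(proj(M,F),proj(M,F+.036*P),proj(M,F+.062*P))
# screws: dark stand -> white rings; print flange via bright blob above sleeve
sd,Ms,_=shot('side','side5'); print(proj(Ms,F),proj(Ms,F+.036*P),proj(Ms,F+.062*P))
cv2.imwrite('pics/g5.png',np.hstack([cv2.resize(im[130:290,230:390],(400,400),interpolation=2),cv2.resize(sd[190:270,280:360],(400,400),interpolation=2)]))
E
```

```text
t 6.9667 tcp [ 0.4796 -0.0504  0.1671] along 0.1255 latx 0.0006 laty 0.0001 z.P 1.00005 f [-0.1  0.6 -1.6] fa -1.3 -1.0 0.6 j5 0.39 ex [0.817 0.057 0.574] ey [-0.07   0.998 -0.   ]
[321.74359451 223.75718451] [321.83474292 238.40837983] [321.91704229 251.63718163]
[323.84925133 242.5581011 ] [318.52316652 235.05451818] [314.56479811 229.4778241 ]
```

View pics/g5.png

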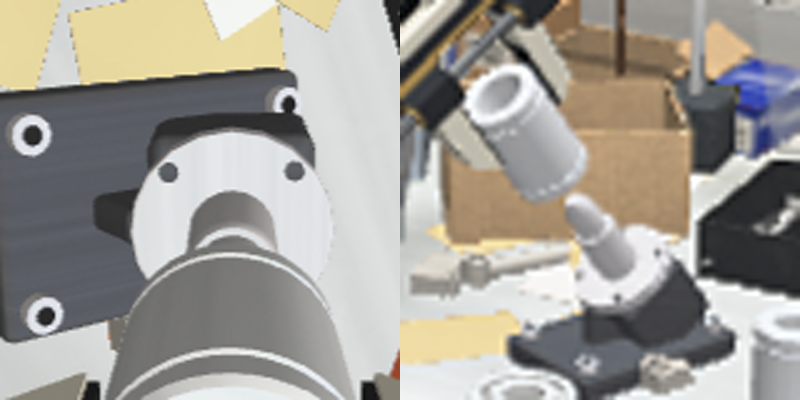

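The wrist crop shows the flange centre at column 231 of the panel, aligned with the pin and sleeve axis within a pixel. In the side crop the sleeve axis points at the tip (577,202) to within about 3 mm. I slide on slowly while watching the force.

Call:
apply_moves:
  delta_pos:
    - [0.015,0,-0.021]
    - [0.029,0.001,-0.042]
    - [0.044,0.001,-0.063]
    - [0.058,0.001,-0.083]
    - [0.058,0.001,-0.083]
    - [0.058,0.001,-0.083]
  dr:
    - [0,0,0]
    - [0,0,0]
    - [0,0,0]
    - [0,0,0]
    - [0,0,0]
    - [0,0,0]
  jaw: [0.4,0.4,0.4,0.4,0.4,0.4]

```text
time: 7.57
tool_pos: [0.5025, -0.0503, 0.1331]
tool_rot: [2.531, -0.002, 1.638]
contact_force: [-0.2, -0.1, -1.6]
opening: 0.0459
grip_force: 20.0
```

```bash
python3 - <<'E'
from h import *
pinrel()
E
```

```text
t 7.5667 tcp [ 0.5025 -0.0503  0.1331] along 0.0845 latx -0.0002 laty -0.0014 z.P 1.00005 f [-0.2 -0.1 -1.6] fa -1.2 -1.1 -0.1 j5 0.31 ex [0.817 0.057 0.574] ey [-0.07   0.998 -0.   ]
```

No contact yet, but joint 5 (0.31) is nearing its limit of 0.28 at this tilt. I ease the tilt by 0.09 rad and go just past the shoulder. The sleeve can then slide home under its own weight, and I regrip it across the tilt plane with a steeper tool.

Call:
apply_moves:
  delta_pos:
    - [0.004,0,-0.004]
    - [0.008,0.001,-0.008]
    - [0.012,0.001,-0.012]
    - [0.016,0.001,-0.016]
    - [0.02,0.002,-0.02]
    - [0.025,0.003,-0.024]
    - [0.0313,0.003,-0.029]
    - [0.0313,0.003,-0.029]
  dr:
    - [-0.003,0.04,0]
    - [-0.006,0.08,0]
    - [-0.009,0.12,0]
    - [-0.0126,0.18,0]
    - [-0.0126,0.18,0]
    - [-0.0126,0.18,0]
    - [-0.0126,0.18,0]
    - [-0.0126,0.18,0]
  jaw: [0.4,0.4,0.4,0.4,0.4,0.4,0.4,0.4]

```text
time: 8.23
tool_pos: [0.5153, -0.0491, 0.1213]
tool_rot: [2.62, -0.002, 1.638]
contact_force: [1.4, 0.9, -1.6]
opening: 0.0465
grip_force: 20.0
```

```bash
python3 - <<'E'
from h import *
s=pinrel();R=Ro.from_euler('xyz',s['tool_rot']).as_matrix();b=s['tool_pos']+.04*R[:,2]-F;print('s',b@P,b-(b@P)*P,R[:,2],s['qpos'].round(2))
E
```

```text
t 8.2333 tcp [ 0.5153 -0.0491  0.1213] along 0.0675 latx 0.0035 laty -0.0011 z.P 0.99606 f [ 1.4  0.9 -1.6] fa -2.1 0.3 0.8 j5 0.33 ex [0.817 0.057 0.574] ey [-0.07   0.998 -0.   ]
s 0.02765842206729252 [ 8.00054369e-06 -1.10073405e-03 -5.15847505e-05] [ 0.49699767  0.03477859 -0.86705465] [-0.38  0.27  2.14  0.72  0.33 -1.09]
```

Past the shoulder with almost no force, so this is the 29.5 mm bore. I go on a bit further before letting go, so that it drops only a few millimetres.

Call:
apply_moves:
  delta_pos:
    - [0.005,0,-0.007]
    - [0.01,0.001,-0.014]
    - [0.015,0.001,-0.021]
    - [0.02,0.002,-0.028]
    - [0.0253,0.002,-0.036]
    - [0.0253,0.002,-0.036]
  dr:
    - [0,0,0]
    - [0,0,0]
    - [0,0,0]
    - [0,0,0]
    - [0,0,0]
    - [0,0,0]
  jaw: [0.4,0.4,0.4,0.4,0.4,0.4]

```text
time: 8.73
tool_pos: [0.5254, -0.0482, 0.1062]
tool_rot: [2.621, -0.002, 1.638]
contact_force: [2.9, 1.2, -2.2]
opening: 0.0463
grip_force: 20.0
```

```bash
python3 - <<'E'
from h import *
s=pinrel();R=Ro.from_euler('xyz',s['tool_rot']).as_matrix();b=s['tool_pos']+.04*R[:,2]-F;print('s',b@P,b-(b@P)*P,R[:,2],s['qpos'].round(3))
E
```

```text
t 8.7333 tcp [ 0.5254 -0.0482  0.1062] along 0.0493 latx 0.0032 laty -0.0009 z.P 0.99594 f [ 2.9  1.2 -2.2] fa -3.5 1.1 1.0 j5 0.3 ex [0.817 0.057 0.574] ey [-0.07   0.998 -0.   ]
s 0.009495415762449479 [-0.00030071 -0.00095106 -0.00025766] [ 0.49578855  0.03507429 -0.8677347 ] [-0.367  0.317  2.131  0.791  0.301 -1.149]
```

Joint 5 is at 0.30, so I let go here, a 9 mm slide from the flange, back off along the tool axis and check.

Call:
apply_moves:
  delta_pos:
    - [0,0,0]
    - [0,0,0]
    - [0,0,0]
    - [0,0,0]
    - [0,0,0]
    - [-0.03,-0.0025,0.055]
    - [-0.065,-0.005,0.115]
    - [-0.1,-0.0075,0.1725]
  dr:
    - [0,0,0]
    - [0,0,0]
    - [0,0,0]
    - [0,0,0]
    - [0,0,0]
    - [0,0,0]
    - [0,0,0]
    - [0,0,0]
  jaw: [1,1,1,1,1,1,1,1]

```text
time: 9.4
tool_pos: [0.4844, -0.0515, 0.1763]
tool_rot: [2.622, -0.001, 1.638]
contact_force: [-0.2, 0.6, 0.2]
opening: 0.0913
grip_force: 0.0
```

```bash
python3 - <<'E'
from h import *
s=pinrel(); im,M,st=shot('wrist','w6'); sd,Ms,_=shot('side','side6')
a=[proj(M,F+q*P+np.array([0,-.001,0])) for q in(0,.07)];print(a,[proj(Ms,F+q*P) for q in (0,.07)])
cv2.imwrite('pics/g6.png',np.hstack([cv2.resize(im[100:400,170:470],(400,400)),cv2.resize(sd[180:280,270:370],(400,400),interpolation=2)]))
E
```

```text
t 9.4 tcp [ 0.4844 -0.0515  0.1763] along 0.1304 latx 0.0096 laty -0.0014 z.P 0.99586 f [-0.2  0.6  0.2] fa 0.2 -0.0 0.6 j5 0.49 ex [0.817 0.057 0.574] ey [-0.07   0.998 -0.   ]
[array([325.75344652, 221.27402146]), array([316.26610477, 252.34921533])] [array([323.84925133, 242.5581011 ]), array([313.32736142, 227.73447808])]
```

View pics/g6.png

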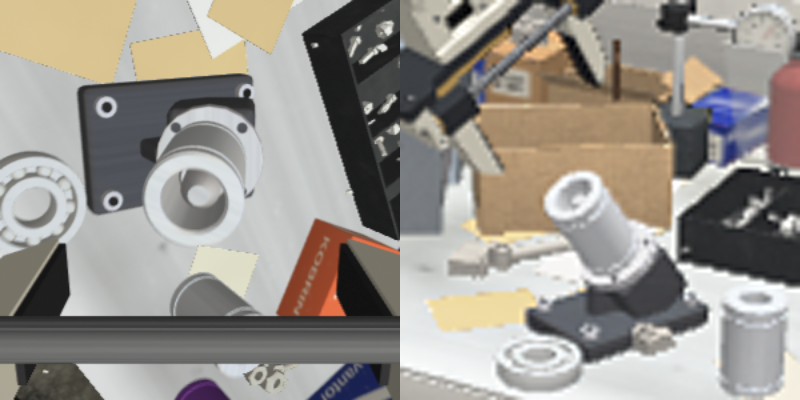

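The sleeve sits on the flange: its end face is at panel (194,198) against a predicted (195,203). So it is finished and belongs in the drawer. I reorient to close across the tilt plane with a steeper tool.

Call:
apply_moves:
  delta_pos:
    - [0,0,0]
    - [0.02,0,0]
    - [0.04,0,0]
    - [0.05,0.002,-0.006]
    - [0.05,0.002,-0.006]
  dr:
    - [-0.01,0.15,0]
    - [-0.02,0.3,0]
    - [-0.03,0.45,0]
    - [-0.038,0.541,0]
    - [-0.038,0.541,0]
  jaw: [1,1,1,1,1]

```text
time: 9.92
tool_pos: [0.5077, -0.0505, 0.1734]
tool_rot: [2.891, -0.0, 1.639]
contact_force: [-0.1, -0.6, -0.2]
opening: 0.0921
grip_force: 0.0
```

Call:
apply_moves:
  delta_pos:
    - [0,0,0]
    - [0,0,0]
    - [0,0,0]
    - [0,0,0]
    - [0,0,0]
  dr:
    - [0.05,0.004,-0.2]
    - [0.1,0.007,-0.4]
    - [0.151,0.011,-0.6]
    - [0.202,0.014,-0.8]
    - [0.252,0.018,-0.988]
  jaw: [1,1,1,1,1]

```text
time: 10.33
tool_pos: [0.5044, -0.0501, 0.1727]
tool_rot: [2.924, -0.124, 1.137]
contact_force: [-0.4, 0.5, -0.7]
opening: 0.0919
grip_force: 0.0
```

Call:
apply_moves:
  delta_pos:
    - [0,0,0]
    - [0,0,0]
    - [0,0,0]
    - [0,0,0]
    - [0,0,0]
  dr:
    - [0.05,0.004,-0.2]
    - [0.1,0.007,-0.4]
    - [0.151,0.011,-0.6]
    - [0.202,0.014,-0.8]
    - [0.252,0.018,-0.988]
  jaw: [1,1,1,1,1]

```text
time: 10.75
tool_pos: [0.5044, -0.0501, 0.1727]
tool_rot: [3.012, -0.214, 0.627]
contact_force: [-0.2, 1.1, 0.4]
opening: 0.0916
grip_force: 0.0
```

Call:
apply_moves:
  delta_pos:
    - [0,0,0]
    - [0,0,0]
    - [0,0,0]
    - [0,0,0]
    - [0,0,0]
    - [0,0,0]
  dr:
    - [0.05,0.004,-0.2]
    - [0.1,0.007,-0.4]
    - [0.151,0.011,-0.6]
    - [0.202,0.014,-0.8]
    - [0.252,0.018,-1]
    - [0.252,0.018,-1]
  jaw: [1,1,1,1,1,1]

```text
time: 11.25
tool_pos: [0.5045, -0.0503, 0.1728]
tool_rot: [3.135, -0.25, 0.1]
contact_force: [0.1, -0.5, -0.2]
opening: 0.0914
grip_force: 0.0
```

```bash
python3 - <<'E'
from h import *
s=pinrel();R=Ro.from_euler('xyz',s['tool_rot']).as_matrix();print(R.round(3),s['qpos'].round(2),s['time'])
a=np.array([.0698,-.9976,0]);
Rt=Ro.from_rotvec(a*.25).as_matrix()@Ro.from_euler('z',.0675).as_matrix()@np.diag([1,-1,-1])
print(Ro.from_matrix(Rt@R.T).as_rotvec()/.5); T=np.array([.5271,-.0482,.0866]);print((T-s['tool_pos'])/.4)
im,M,st=shot('wrist','w7'); 
# drawer/tray look available?
E
```

```text
t 11.25 tcp [ 0.5045 -0.0503  0.1728] along 0.1159 latx 0.0241 laty -0.0015 z.P 0.9355 f [ 0.1 -0.5 -0.2] fa -0.2 -0.1 -0.5 j5 0.81 ex [0.817 0.057 0.574] ey [-0.07   0.998 -0.   ]
[[ 0.964  0.098  0.246]
 [ 0.096 -0.995  0.018]
 [ 0.247  0.007 -0.969]] [-0.31  0.24  1.87  0.13  0.81  1.08] 11.25
[ 0.01419774  0.00020052 -0.06099167]
[ 0.05652326  0.00514512 -0.2154764 ]
```

Call:
apply_moves:
  delta_pos:
    - [0.014,0.001,-0.054]
    - [0.028,0.002,-0.108]
    - [0.042,0.003,-0.162]
    - [0.0565,0.005,-0.2155]
    - [0.0565,0.005,-0.2155]
    - [0.0565,0.005,-0.2155]
  dr:
    - [0.014,0,-0.06]
    - [0.014,0,-0.06]
    - [0.014,0,-0.06]
    - [0.014,0,-0.06]
    - [0.014,0,-0.06]
    - [0.014,0,-0.06]
  jaw: [1,1,1,1,0.8,0.6]
  force: 15

```text
time: 11.8
tool_pos: [0.5269, -0.0483, 0.0864]
tool_rot: [3.141, -0.247, 0.074]
contact_force: [-0.9, 0.5, -0.0]
opening: 0.0829
grip_force: 0.0
```

Call:
apply_moves:
  delta_pos:
    - [0,0,0]
    - [0,0,0]
    - [0,0,0]
    - [0,0,0]
    - [0,0,0]
    - [0,0,0]
    - [0,0,0]
  dr:
    - [0,0,0]
    - [0,0,0]
    - [0,0,0]
    - [0,0,0]
    - [0,0,0]
    - [0,0,0]
    - [0,0,0]
  jaw: [0.4,0.4,0.4,0.4,0.4,0.4,0.4]
  force: 15

```text
time: 12.38
tool_pos: [0.5271, -0.0476, 0.0876]
tool_rot: [3.142, -0.249, 0.072]
contact_force: [-2.2, 4.9, 4.0]
opening: 0.0451
grip_force: 15.0
```

```bash
python3 - <<'E'
from h import *
s=pinrel();print(s['opening'],s['grip_force'],s['time'])
E
```

```text
t 12.3833 tcp [ 0.5271 -0.0476  0.0876] along 0.033 latx -0.0061 laty -0.0004 z.P 0.93524 f [-2.2  4.9  4. ] fa 4.4 0.8 5.0 j5 0.59 ex [0.817 0.057 0.574] ey [-0.07   0.998 -0.   ]
0.04508721718809666 14.991126662353054 12.3833
```

Gripped at 15 N with the sleeve across the pads. I pull it off along the pin axis and lift.

Call:
apply_moves:
  delta_pos:
    - [-0.02,-0.0015,0.029]
    - [-0.04,-0.003,0.057]
    - [-0.06,-0.0045,0.086]
    - [-0.08,-0.006,0.115]
    - [-0.1,-0.007,0.143]
    - [-0.13,-0.009,0.186]
    - [-0.13,0,0.26]
    - [-0.13,0,0.34]
  dr:
    - [0,0,0]
    - [0,0,0]
    - [0,0,0]
    - [0,0,0]
    - [0,0,0]
    - [0,0,0]
    - [0,0,0]
    - [0,0,0]
  jaw: [0.4,0.4,0.4,0.4,0.4,0.4,0.4,0.4]
  force: 25

```text
time: 13.05
tool_pos: [0.4738, -0.0479, 0.2231]
tool_rot: [-3.142, -0.246, 0.071]
contact_force: [1.2, -0.4, -1.5]
opening: 0.0445
grip_force: 25.0
```

```bash
python3 - <<'E'
from h import *
s=telemetry.observe();print(s['tool_pos'],s['opening'],s['grip_force'],s['contact_force'])
M=pickle.load(open('w1.pkl','rb'));Ms=model('scene')
for n,u,v,z in[('handle L',105,225,.088),('handle R',160,187,.088),('front topR',197,148,.1),('front topL',48,230,.1),('tray a',120,30,.078),('tray b',197,120,.078),('tray c',312,40,.078),('wpin',217,242,.012)]: print(n,onz(M,u,v,z).round(3))
# scene crop c0: scale 3.75, origin (205,200)
q=lambda x,y:(205+x/3.75,200+y/3.75)
for n,p,z in[('front topnear',(290,555),.1),('front topfar',(270,335),.1),('unit R top front near',(100,490),.118),('unit top front far',(97,292),.118),('handle top',(310,345),.088),('handle bot',(318,435),.088),('tray near R',(240,320),.078),('tray far R',(207,162),.078),('tray far L',(72,180),.078),('wpin',(442,417),.012)]: print(n,onz(Ms,*q(*p),z).round(3))
E
```

```text
[ 0.47380106 -0.0479226   0.22314649] 0.04446818075260599 24.96852000709623 [ 1.22288188 -0.360836   -1.47492432]
handle L [0.4   0.209 0.088]
handle R [0.47  0.166 0.088]
front topR [0.531 0.141 0.1  ]
front topL [0.373 0.261 0.1  ]
tray a [0.604 0.259 0.078]
tray b [0.555 0.157 0.078]
tray c [0.681 0.077 0.078]
wpin [0.405 0.094 0.012]
front topnear [0.322 0.296 0.1  ]
front topfar [0.484 0.187 0.1  ]
unit R top front near [0.428 0.363 0.118]
unit top front far [0.583 0.264 0.118]
handle top [0.467 0.164 0.088]
handle bot [0.397 0.214 0.088]
tray near R [0.529 0.181 0.078]
tray far R [0.695 0.09  0.078]
tray far L [0.746 0.186 0.078]
wpin [0.406 0.091 0.012]
```

Sleeve lifted and held. The handle, measured from two views, is at (0.399,0.212) to (0.469,0.165), 84 mm long with its ends against 87 expected. That puts the drawer yaw at ≈56.4° and drawer_in at ≈(0.481,0.260). The unit's front edge is consistent within about 1 cm. I move over it.

Call:
apply_moves:
  delta_pos:
    - [0,0.095,0]
    - [0,0.19,0]
    - [0,0.285,0]
    - [0,0.38,0]
    - [0,0.475,0]
    - [0,0.57,0]
    - [0,0.665,0]
    - [0.002,0.7525,0]
  dr:
    - [0,0,0]
    - [-0.005,0.1,0]
    - [-0.01,0.2,0]
    - [-0.02,0.3,0]
    - [-0.03,0.4,0]
    - [-0.035,0.5,0]
    - [-0.035,0.5,0]
    - [-0.035,0.5,0]
  jaw: [0.4,0.4,0.4,0.4,0.4,0.4,0.4,0.4]

```text
time: 13.72
tool_pos: [0.4763, 0.2547, 0.2227]
tool_rot: [3.14, 0.002, 0.072]
contact_force: [0.6, -0.2, -1.7]
opening: 0.0446
grip_force: 25.0
```

Call:
apply_moves:
  delta_pos:
    - [0,0,0]
    - [0,0,0]
    - [0,0,0]
    - [0,0,0]
    - [0,0,0]
  dr:
    - [0,0,0.2]
    - [0,0,0.4]
    - [0,0,0.6]
    - [0,0,0.8]
    - [0,0,1]
  jaw: [0.4,0.4,0.4,0.4,0.4]

```text
time: 14.13
tool_pos: [0.4762, 0.2525, 0.2229]
tool_rot: [3.141, 0.002, 0.577]
contact_force: [0.8, -0.7, -1.5]
opening: 0.0447
grip_force: 25.0
```

Call:
apply_moves:
  delta_pos:
    - [0,0,0]
    - [0,0,0]
    - [0,0,0]
    - [0,0,0]
    - [0,0,0]
    - [0,0,0]
  dr:
    - [0,0,0.2]
    - [0,0,0.4]
    - [0,0,0.6]
    - [0,0,0.83]
    - [0,0,0.83]
    - [0,0,0.83]
  jaw: [0.4,0.4,0.4,0.4,0.4,0.4]

```text
time: 14.63
tool_pos: [0.4764, 0.2523, 0.2231]
tool_rot: [3.141, 0.001, 0.983]
contact_force: [0.5, -0.1, -1.5]
opening: 0.0447
grip_force: 25.0
```

```bash
python3 - <<'E'
from h import *
im,M,s=shot('wrist','w8');print(s['time'],s['tool_pos'],s['tool_rot'],s['qpos'].round(2),s['opening'])
sc,Ms,_=shot('scene','scene8'); sd,Md,_=shot('side','side8')
a=cv2.resize(im[:,:],(533,400)); 
D=np.array([.481,.2596,.015]); u,v=proj(Ms,D+[0,0,.05]); x0,y0=int(u-50),int(v-75)
cv2.imwrite('pics/g8.png',np.hstack([a,cv2.resize(sc[y0:y0+150,x0:x0+100],(267,400),interpolation=2)]));print(x0,y0)
E
```

```text
14.6333 [0.47638845 0.25232055 0.22309208] [3.14085157e+00 1.29717633e-03 9.83388936e-01] [ 0.35  0.37  1.49 -0.    1.28  0.93] 0.044686042517440516
206 237
```

View pics/g8.png

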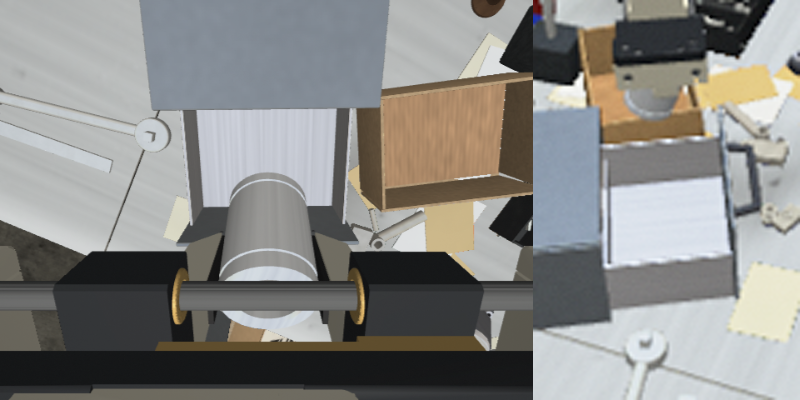

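The picture shows the unit's front edge at panel row 108, horizontal, so the yaw is right. The drawer floor spans columns 195–338, with the front wall's foot at row 208 and its top at about row 242. The tray is to the right at (440,140), and the held sleeve hangs over the drawer in front of centre. I check these numbers.

```bash
python3 - <<'E'
from h import *
M=pickle.load(open('w8.pkl','rb')); T=np.array([.4764,.2523]); X=np.array([.5537,.8327]);Y=np.array([-.8327,.5537])
k=1.2
def r(n,u,v,z):
    p=onz(M,u*k,v*k,z); d=p[:2]-T; print(n,p.round(3),'dx',round(d@X,4),'dy',round(d@Y,4))
for z in(.01,.015,.02,.025): r(f'floor L {z}',193,208,z);r(f'floor R {z}',340,208,z)
r('front top L',180,243,.11);r('front top R',356,243,.11);r('unit edge',265,108,.118);r('unitL',152,108,.118);r('unitR',383,108,.118)
print('tray'); 
for n,u,v,z in[('nearL',383,209,.078),('innerfloorL',388,208,.009),('farL top',383,97,.078)]: r(n,u,v,z)
E
```

```text
floor L 0.01 [0.371 0.259 0.01 ] dx -0.0523 dy 0.0916
floor R 0.01 [0.519 0.16  0.01 ] dx -0.0528 dy -0.0868
floor L 0.015 [0.373 0.26  0.015] dx -0.0505 dy 0.0904
floor R 0.015 [0.519 0.162 0.015] dx -0.051 dy -0.0856
floor L 0.02 [0.375 0.261 0.02 ] dx -0.0488 dy 0.0892
floor R 0.02 [0.519 0.165 0.02 ] dx -0.0492 dy -0.0844
floor L 0.025 [0.377 0.262 0.025] dx -0.047 dy 0.088
floor R 0.025 [0.519 0.167 0.025] dx -0.0474 dy -0.0833
front top L [0.38  0.255 0.11 ] dx -0.0507 dy 0.0816
front top R [0.515 0.165 0.11 ] dx -0.0512 dy -0.0801
unit edge [0.512 0.312 0.118] dx 0.0692 dy 0.003
unitL [0.439 0.361 0.118] dx 0.0694 dy 0.0915
unitR [0.589 0.26  0.118] dx 0.069 dy -0.0896
tray
nearL [0.555 0.165 0.078] dx -0.0296 dy -0.1135
innerfloorL [0.568 0.127 0.009] dx -0.0533 dy -0.1455
farL top [0.604 0.26  0.078] dx 0.0769 dy -0.1024
```

The front wall is about 50 mm before and the unit edge about 69 mm beyond the tool, centred within 2 mm. That is a good place to lower and let go.

Call:
apply_moves:
  delta_pos:
    - [0,0,-0.1]
    - [0,0,-0.2]
    - [0,0,-0.3]
    - [0,0,-0.36]
    - [0,0,-0.39]
    - [0,0,-0.405]
    - [0,0,-0.405]
  dr:
    - [0,0,0]
    - [0,0,0]
    - [0,0,0]
    - [0,0,0]
    - [0,0,0]
    - [0,0,0]
    - [0,0,0]
  jaw: [0.4,0.4,0.4,0.4,0.4,0.4,0.4]

```text
time: 15.37
tool_pos: [0.476, 0.2522, 0.0602]
tool_rot: [-3.141, 0.003, 0.986]
contact_force: [-0.2, 0.2, -1.6]
opening: 0.0447
grip_force: 25.0
```

Call:
apply_moves:
  delta_pos:
    - [0,0,-0.008]
    - [0,0,-0.016]
    - [0,0,-0.016]
  dr:
    - [0,0,0]
    - [0,0,0]
    - [0,0,0]
  jaw: [0.4,0.4,0.4]

```text
time: 15.62
tool_pos: [0.477, 0.2526, 0.0555]
tool_rot: [3.14, -0.0, 0.986]
contact_force: [0.2, -0.2, -2.4]
opening: 0.0447
grip_force: 25.0
```

Call:
apply_moves:
  delta_pos:
    - [0,0,-0.006]
    - [0,0,-0.01]
    - [0,0,-0.01]
  dr:
    - [0,0,0]
    - [0,0,0]
    - [0,0,0]
  jaw: [0.4,0.4,0.4]

```text
time: 15.87
tool_pos: [0.4766, 0.2524, 0.051]
tool_rot: [3.14, 0.001, 0.987]
contact_force: [-0.6, -0.4, -2.3]
opening: 0.0446
grip_force: 25.0
```

Call:
apply_moves:
  delta_pos:
    - [0,0,0]
    - [0,0,0]
    - [0,0,0]
    - [0,0,0]
    - [0,0,0.09]
    - [0,0,0.19]
    - [0,0,0.29]
    - [0,0,0.39]
  dr:
    - [0,0,0]
    - [0,0,0]
    - [0,0,0]
    - [0,0,0]
    - [0,0,0]
    - [0,0,0]
    - [0,0,0]
    - [0,0,0]
  jaw: [0.68,0.68,0.68,0.68,0.68,0.68,0.68,0.68]

```text
time: 16.53
tool_pos: [0.4762, 0.2523, 0.2088]
tool_rot: [3.141, 0.001, 0.987]
contact_force: [0.6, 1.0, 0.8]
opening: 0.0625
grip_force: 0.0
```

```bash
python3 - <<'E'
from h import *
im,M,s=shot('wrist','w9');print(s['time'],s['tool_pos'],s['opening'],s['grip_force'])
# where is sleeve: bright ring vs cylinder inside drawer region; compare to floor
T=np.array([.4764,.2523]); X=np.array([.5537,.8327]);Y=np.array([-.8327,.5537])
hsv=cv2.cvtColor(im,40); 
print('proj standing top',proj(M,[*T,.082]),'base',proj(M,[*T,.012]))
g=cv2.cvtColor(im,6)
for r in range(130,290,10): print(r,[int(x) for x in g[r,220:430:10]])
E
```

```text
16.5333 [0.47624257 0.25228808 0.20881923] 0.06253984813420474 0.0
proj standing top [322.61771336 222.53086708] base [322.28148191 202.22902484]
130 [143, 141, 139, 140, 137, 140, 140, 136, 135, 136, 134, 133, 134, 132, 132, 131, 131, 129, 130, 130, 131]
140 [93, 92, 198, 201, 200, 206, 204, 200, 203, 197, 201, 198, 200, 203, 202, 197, 194, 201, 199, 79, 80]
150 [93, 91, 198, 200, 199, 205, 203, 200, 203, 197, 201, 198, 201, 204, 202, 197, 195, 201, 199, 79, 79]
160 [93, 91, 200, 200, 197, 205, 203, 199, 204, 190, 103, 139, 200, 204, 202, 195, 196, 201, 200, 79, 78]
170 [92, 92, 200, 200, 196, 204, 201, 199, 155, 138, 204, 202, 99, 203, 200, 195, 195, 201, 200, 79, 79]
180 [91, 92, 200, 201, 196, 202, 201, 198, 204, 215, 200, 189, 211, 203, 200, 195, 196, 200, 201, 79, 79]
190 [103, 93, 200, 201, 196, 200, 200, 199, 215, 196, 201, 199, 171, 207, 199, 195, 196, 199, 201, 78, 82]
200 [136, 92, 199, 200, 197, 199, 201, 197, 210, 100, 115, 98, 89, 213, 198, 195, 197, 199, 200, 79, 119]
210 [172, 92, 198, 198, 199, 198, 201, 198, 216, 99, 100, 99, 201, 202, 199, 196, 197, 198, 199, 79, 154]
220 [192, 92, 196, 198, 200, 198, 201, 198, 196, 205, 203, 206, 209, 201, 198, 196, 197, 197, 198, 78, 181]
230 [193, 91, 188, 197, 201, 199, 201, 199, 200, 196, 198, 197, 196, 200, 197, 197, 197, 196, 196, 78, 193]
240 [194, 91, 169, 195, 203, 201, 201, 199, 200, 196, 198, 197, 195, 200, 198, 198, 197, 195, 194, 77, 194]
250 [214, 90, 130, 193, 204, 204, 200, 200, 200, 197, 198, 197, 197, 200, 199, 198, 197, 194, 192, 77, 187]
260 [212, 90, 67, 68, 69, 69, 70, 70, 70, 70, 70, 71, 71, 70, 71, 71, 70, 70, 70, 77, 174]
270 [212, 87, 68, 68, 68, 68, 69, 70, 71, 70, 72, 71, 71, 71, 73, 71, 72, 71, 71, 70, 169]
280 [67, 68, 88, 68, 69, 68, 68, 70, 71, 71, 72, 71, 71, 72, 72, 71, 71, 71, 108, 68, 71]
```

The sleeve stands upright in the drawer: its ring is around pixel (325,197), between the walls at columns 235–405. I head to the second sleeve with the jaws opened only to about 70 mm because the purple tube is close.

Call:
apply_moves:
  delta_pos:
    - [0.02,-0.09,0.0]
    - [0.045,-0.18,0]
    - [0.07,-0.27,0]
    - [0.095,-0.36,0]
    - [0.12,-0.45,0]
    - [0.14,-0.54,0]
  dr:
    - [0,0,-0.2]
    - [0,0,-0.4]
    - [0,0,-0.6]
    - [0,0,-0.8]
    - [0,0,-1]
    - [0,0,-1]
  jaw: [0.76,0.76,0.76,0.76,0.76,0.76]

```text
time: 17.08
tool_pos: [0.533, 0.0346, 0.207]
tool_rot: [3.14, 0.0, 0.481]
contact_force: [0.1, 0.2, 0.3]
opening: 0.0698
grip_force: 0.0
```

Call:
apply_moves:
  delta_pos:
    - [0.02,-0.09,0.0]
    - [0.045,-0.18,0]
    - [0.07,-0.27,0]
    - [0.095,-0.36,0]
    - [0.12,-0.45,0]
    - [0.135,-0.523,-0.01]
    - [0.135,-0.523,-0.01]
    - [0.135,-0.523,-0.01]
  dr:
    - [0,0,-0.2]
    - [0,0,-0.4]
    - [0,0,-0.6]
    - [0,0,-0.84]
    - [0,0,-0.84]
    - [0,0,-0.84]
    - [0,0,-0.84]
    - [0,0,-0.84]
  jaw: [0.76,0.76,0.76,0.76,0.76,0.76,0.76,0.76]

```text
time: 17.75
tool_pos: [0.5863, -0.1742, 0.202]
tool_rot: [3.141, 0.002, 0.064]
contact_force: [-0.4, 1.2, -0.2]
opening: 0.0698
grip_force: 0.0
```

```bash
python3 - <<'E'
from h import *
im,M,s=shot('wrist','w10');print(s['time'],s['tool_pos'],s['tool_rot'],s['qpos'].round(2),s['opening'])
print(proj(M,[.587,-.173,.07]))
u,v=proj(M,[.587,-.173,.07]); c=im[int(v)-45:int(v)+45,int(u)-50:int(u)+50]
for th in(185,195,205):
    m=(c.min(2)>th).astype(np.uint8); n,lb,stt,ce=cv2.connectedComponentsWithStats(m)
    for i in range(1,n):
        if stt[i,4]>200:
            cn=max(cv2.findContours((lb==i).astype(np.uint8),0,1)[0],key=cv2.contourArea); e=cv2.fitEllipse(cv2.convexHull(cn)); q=np.array(e[0])+[int(u)-50,int(v)-45];print(th,stt[i],q,np.round(e[1],1),onz(M,*q,.07))
# bore: dark-ish blob inside
gr=cv2.cvtColor(cv2.resize(c,None,fx=4,fy=4,interpolation=2),6)
h=cv2.HoughCircles(cv2.medianBlur(gr,5),cv2.HOUGH_GRADIENT,1.5,15,param1=120,param2=30,minRadius=40,maxRadius=130)
if h is not None:
    for a,b,r in h[0][:5]:
        q=(a/4+int(u)-50,b/4+int(v)-45); print('circ',np.round(q,1),r/4,onz(M,*q,.07).round(4))
# purple
hsv=cv2.cvtColor(im,40); pm=((hsv[...,0]>125)&(hsv[...,0]<160)&(hsv[...,1]>90)).astype(np.uint8); n,lb,stt,ce=cv2.connectedComponentsWithStats(pm)
for i in range(1,n):
    if stt[i,4]>300: print('purple',stt[i],ce[i],onz(M,*ce[i],.05).round(3))
E
```

```text
17.75 [ 0.58626256 -0.17417665  0.20196281] [3.14128150e+00 1.86818351e-03 6.37592072e-02] [-0.41  0.52  1.31 -0.    1.31  1.09] 0.06977617753741433
[319.55602315 219.79854643]
185 [   0    0  100   74 4451] [317.40155792 197.38704681] [ 96.1 107.3] [ 0.60445674 -0.17030075  0.07      ]
195 [  3   0  27  33 462] [284.93930435 190.42186928] [27.5 32.3] [ 0.60827142 -0.14556649  0.07      ]
195 [  23    0   77   56 2102] [327.93029404 211.6552887 ] [ 63.8 120.9] [ 0.59384906 -0.17901344  0.07      ]
195 [ 22  42  56  32 811] [318.54710007 223.8686676 ] [46.1 54.5] [ 0.58369574 -0.17241902  0.07      ]
circ [318.7 218.8] 29.724998 [ 0.5877 -0.1723  0.07  ]
circ [319.8 201.9] 24.25 [ 0.6011 -0.1723  0.07  ]
circ [319.1 205.7] 25.825 [ 0.5981 -0.1719  0.07  ]
circ [317.9 224.1] 32.275 [ 0.5835 -0.172   0.07  ]
circ [318.3 212.1] 22.675 [ 0.5931 -0.1717  0.07  ]
purple [ 488  129   98   66 5000] [537.7178 159.3506] [ 0.641 -0.342  0.05 ]
purple [ 397  179   74   71 3734] [433.71638993 214.16041778] [ 0.592 -0.267  0.05 ]
```

The ring fit gives the second sleeve at (0.5877,-0.1723), with radius matching 23 mm. The purple tube's near edge, at y≈-0.242, clears the fingers. I grasp with a small inward tilt, so that the tool is steeper later on the pin.

Call:
apply_moves:
  delta_pos:
    - [0.02,0,-0.06]
    - [0.042,0,-0.12]
    - [0.042,0,-0.1845]
    - [0.026,0,-0.26]
    - [0.01,0,-0.34]
    - [-0.007,0,-0.4295]
    - [-0.007,0,-0.4295]
    - [-0.007,0,-0.4295]
  dr:
    - [-0.01,0.15,0]
    - [-0.02,0.3,0]
    - [-0.028,0.4,0]
    - [-0.028,0.4,0]
    - [-0.028,0.4,0]
    - [-0.028,0.4,0]
    - [-0.028,0.4,0]
    - [-0.028,0.4,0]
  jaw: [0.76,0.76,0.76,0.76,0.76,0.76,0.76,0.76]

```text
time: 18.47
tool_pos: [0.5829, -0.171, 0.0305]
tool_rot: [-3.141, 0.205, 0.068]
contact_force: [0.3, -0.6, 0.3]
opening: 0.0696
grip_force: 0.0
```

Call:
apply_moves:
  delta_pos:
    - [0,0,0]
    - [0,0,0]
    - [0,0,0]
    - [0,0,0]
    - [0,0,0]
    - [0,0,0]
  dr:
    - [0,0,0]
    - [0,0,0]
    - [0,0,0]
    - [0,0,0]
    - [0,0,0]
    - [0,0,0]
  jaw: [0.4,0.4,0.4,0.4,0.4,0.4]
  force: 25

```text
time: 18.97
tool_pos: [0.5849, -0.1729, 0.0329]
tool_rot: [3.139, 0.198, 0.066]
contact_force: [-0.0, 2.6, 6.9]
opening: 0.0459
grip_force: 25.0
```

```bash
python3 - <<'E'
from h import *
s=telemetry.observe();R=Ro.from_euler('xyz',s['tool_rot']).as_matrix();print(s['tool_pos'],R.round(4),s['contact_force'],s['opening'],s['grip_force'])
np.savetxt('Rg.txt',np.vstack([R,s['tool_pos']]))
# target on pin: world rotation taking vertical to P (about a)
a=np.array([.0698,-.9976,0]); T=Ro.from_rotvec(a*.611)
ax=np.array([.5877,-.1723,0]); off=s['tool_pos']-ax   # TCP rel. to sleeve bottom
for sp in(.1,.08,.045,.036): print(sp,(F+sp*P+T.apply(off)).round(4))
print(T.apply(off))
E
```

```text
[ 0.58486579 -0.17293081  0.03292468] [[ 0.9782  0.0666 -0.1965]
 [ 0.0648 -0.9978 -0.0157]
 [-0.1971  0.0026 -0.9804]] [-0.02190974  2.56850112  6.90477564] 0.04587814342419761 25.004792134277523
0.1 [ 0.4726 -0.0514  0.1712]
0.08 [ 0.4841 -0.0506  0.1549]
0.045 [ 0.5041 -0.0492  0.1262]
0.036 [ 0.5092 -0.0489  0.1188]
[-0.02115897 -0.00191296  0.02532003]
```

Call:
apply_moves:
  delta_pos:
    - [0,0,0.1]
    - [0,0,0.2]
    - [0,0,0.3]
    - [-0.05,0.03,0.4]
    - [-0.12,0.1,0.4715]
    - [-0.19,0.18,0.4715]
    - [-0.26,0.26,0.4715]
    - [-0.284,0.306,0.4715]
  dr:
    - [0,0,0]
    - [0,0,0]
    - [0,0,0]
    - [0.014,-0.2,0]
    - [0.028,-0.4,0]
    - [0.042,-0.6,0]
    - [0.056,-0.8,0]
    - [0.07,-1,0]
  jaw: [0.4,0.4,0.4,0.4,0.4,0.4,0.4,0.4]

```text
time: 19.63
tool_pos: [0.4674, -0.0488, 0.2204]
tool_rot: [3.141, -0.305, 0.066]
contact_force: [0.5, 1.3, -1.9]
opening: 0.0458
grip_force: 25.0
```

Call:
apply_moves:
  delta_pos:
    - [0,0,0]
    - [0,0,0]
    - [0.015,0,-0.08]
    - [0.035,0,-0.163]
    - [0.035,0,-0.163]
    - [0.035,0,-0.163]
    - [0.035,0,-0.163]
  dr:
    - [0.015,-0.219,0]
    - [0.015,-0.219,0]
    - [0.015,-0.219,0]
    - [0.015,-0.219,0]
    - [0.015,-0.219,0]
    - [0.015,-0.219,0]
    - [0.015,-0.219,0]
  jaw: [0.4,0.4,0.4,0.4,0.4,0.4,0.4]

```text
time: 20.22
tool_pos: [0.4856, -0.051, 0.1556]
tool_rot: [3.142, -0.41, 0.067]
contact_force: [0.2, 0.7, -2.1]
opening: 0.046
grip_force: 25.0
```

```bash
cat > p.py <<'E'
from h import *
G=np.loadtxt('Rg.txt');Rg,tg=G[:3],G[3]; ax=np.array([.5880,-.1726,0])
up=Rg.T@np.array([0,0,1]); bo=Rg.T@(ax-tg)
s=telemetry.observe();R=Ro.from_euler('xyz',s['tool_rot']).as_matrix()
ex=np.array([.817,.057,.574]);ey=np.array([-.07,.998,0])
b=s['tool_pos']+R@bo-F; z=R@up
print('t',s['time'],'tcp',s['tool_pos'].round(4),'s',(b@P).round(4),'lat',(b@ex).round(4),(b@ey).round(4),'tilt',(z@ex).round(4),(z@ey).round(4),'f',s['contact_force'].round(1),'P,ex,ey',[(s['contact_force']@q).round(1) for q in(P,ex,ey)],'j5',s['qpos'][4].round(2),'grip',s['opening'].round(4))
E
python3 - <<'E'
import p
from h import *
im,M,_=shot('wrist','w11'); sd,Ms,_=shot('side','side11')
# side view: sleeve vs pin edges along lines perpendicular to projected pin axis
g=cv2.cvtColor(sd,6)
for q in (.045,.055,.1,.115):
    c=proj(Ms,F+q*P); d=proj(Ms,F+(q+.01)*P)-c; d/=np.linalg.norm(d); n=np.array([-d[1],d[0]])
    print(q,c.round(1),[int(cv2.getRectSubPix(g,(1,1),tuple((c+n*k*.75).astype(float)))[0,0]) for k in range(-16,17)])
E
```

```text
Traceback (most recent call last):
  File "p.py", line 7, in <module>
    print('t',s['time'],'tcp',s['tool_pos'].round(4),'s',(b@P).round(4),'lat',(b@ex).round(4),(b@ey).round(4),'tilt',(z@ex).round(4),(z@ey).round(4),'f',s['contact_force'].round(1),'P,ex,ey',[(s['contact_force']@q).round(1) for q in(P,ex,ey)],'j5',s['qpos'][4].round(2),'grip',s['opening'].round(4))
                                                                                                                                                                                                                                                                                     ^^^^^^^^^^^^^^^^^^
AttributeError: 'float' object has no attribute 'round'
```

```bash
sed -i "s/,'grip',s\['opening'\].round(4)//" p.py; python3 - <<'E'
import p
from h import *
sd,Ms,_=shot('side','side11')
g=cv2.cvtColor(sd,6)
for q in (.042,.05,.095,.115,.13):
    c=proj(Ms,F+q*P); d=proj(Ms,F+(q+.01)*P)-c; d/=np.linalg.norm(d); n=np.array([-d[1],d[0]])
    print(q,c.round(1),n.round(2),[int(cv2.getRectSubPix(g,(1,1),tuple((c+n*k*.75).astype(float)))[0,0]) for k in range(-16,17)])
E
```

```text
t 20.2167 tcp [ 0.4856 -0.051   0.1556] s 0.0798 lat 0.0019 -0.0007 tilt 0.003 -0.0006 f [ 0.2  0.7 -2.1] P,ex,ey [np.float64(-1.9), np.float64(-1.0), np.float64(0.6)] j5 0.55
0.042 [317.6 233.8] [ 0.82 -0.58] [212, 220, 225, 223, 228, 211, 191, 175, 162, 149, 153, 151, 139, 137, 141, 147, 159, 173, 189, 198, 185, 166, 152, 151, 151, 150, 154, 153, 149, 150, 152, 152, 152]
0.05 [316.4 232.1] [ 0.82 -0.58] [232, 218, 201, 176, 151, 149, 148, 142, 142, 143, 141, 134, 132, 137, 143, 154, 170, 189, 206, 203, 175, 155, 151, 151, 152, 156, 154, 150, 151, 154, 157, 155, 155]
0.095 [309.4 222.2] [ 0.82 -0.58] [147, 148, 149, 150, 144, 132, 132, 139, 145, 149, 150, 153, 156, 152, 144, 138, 133, 131, 136, 135, 149, 147, 147, 150, 161, 178, 171, 164, 157, 167, 178, 169, 153]
0.115 [306.2 217.7] [ 0.82 -0.58] [153, 152, 154, 155, 156, 141, 131, 137, 143, 146, 148, 150, 152, 154, 154, 148, 141, 137, 153, 168, 171, 177, 177, 176, 176, 175, 174, 176, 167, 146, 144, 140, 141]
0.13 [303.7 214.2] [ 0.82 -0.58] [157, 156, 156, 156, 149, 134, 143, 154, 156, 153, 152, 151, 151, 168, 171, 174, 171, 160, 165, 180, 185, 156, 121, 86, 137, 176, 186, 187, 186, 186, 186, 186, 186]
```

Call:
apply_moves:
  delta_pos:
    - [0.014,0.003,-0.02]
    - [0.028,0.004,-0.04]
    - [0.036,0.005,-0.051]
    - [0.043,0.005,-0.0615]
    - [0.043,0.005,-0.0615]
    - [0.043,0.005,-0.0615]
  dr:
    - [0,0,0]
    - [0,0,0]
    - [0,0,0]
    - [0,0,0]
    - [0,0,0]
    - [0,0,0]
  jaw: [0.4,0.4,0.4,0.4,0.4,0.4]
  force: 20

```text
time: 20.77
tool_pos: [0.5018, -0.0483, 0.1298]
tool_rot: [-3.141, -0.41, 0.066]
contact_force: [2.0, 0.8, -1.9]
opening: 0.0459
grip_force: 20.0
```

```bash
python3 p.py
```

```text
t 20.7667 tcp [ 0.5018 -0.0483  0.1298] s 0.0493 lat 0.0004 0.0008 tilt 0.0031 -0.0009 f [ 2.   0.8 -1.9] P,ex,ey [np.float64(-2.8), np.float64(0.6), np.float64(0.7)] j5 0.47
```

Call:
apply_moves:
  delta_pos:
    - [0.004,0,-0.006]
    - [0.008,0.001,-0.012]
    - [0.012,0.001,-0.018]
    - [0.016,0.001,-0.023]
    - [0.0195,0.001,-0.028]
    - [0.0195,0.001,-0.028]
    - [0.0195,0.001,-0.028]
  dr:
    - [0,0,0]
    - [0,0,0]
    - [0,0,0]
    - [0,0,0]
    - [0,0,0]
    - [0,0,0]
    - [0,0,0]
  jaw: [0.4,0.4,0.4,0.4,0.4,0.4,0.4]

```text
time: 21.35
tool_pos: [0.5095, -0.0479, 0.1187]
tool_rot: [-3.141, -0.41, 0.066]
contact_force: [3.4, 3.2, -2.3]
opening: 0.0459
grip_force: 20.0
```

```bash
python3 p.py
```

```text
t 21.35 tcp [ 0.5095 -0.0479  0.1187] s 0.0357 lat 0.0004 0.0006 tilt 0.003 -0.0008 f [ 3.4  3.2 -2.3] P,ex,ey [np.float64(-4.0), np.float64(1.7), np.float64(3.0)] j5 0.45
```

Call:
apply_moves:
  delta_pos:
    - [0.0015,0,-0.002]
    - [0.003,0,-0.004]
    - [0.004,0,-0.006]
    - [0.004,0,-0.006]
  dr:
    - [0,0,0]
    - [0,0,0]
    - [0,0,0]
    - [0,0,0]
  jaw: [0.4,0.4,0.4,0.4]

```text
time: 21.68
tool_pos: [0.51, -0.048, 0.1171]
tool_rot: [3.141, -0.41, 0.067]
contact_force: [-10.7, -0.7, 14.3]
opening: 0.0459
grip_force: 20.0
```

```bash
python3 p.py
```

```text
t 21.6833 tcp [ 0.51   -0.048   0.1171] s 0.0341 lat -0.0001 0.0005 tilt 0.0032 -0.0008 f [-10.7  -0.7  14.3] P,ex,ey [np.float64(17.8), np.float64(-0.6), np.float64(0.0)] j5 0.44
```

An 18 N stop at the shoulder: this sleeve still has to be bored and goes to the tray. I hold it a moment, then pull off along the axis and lift.

Call:
apply_moves:
  delta_pos:
    - [0,0,0]
    - [0,0,0]
    - [-0.018,-0.001,0.026]
    - [-0.037,-0.002,0.052]
    - [-0.055,-0.004,0.079]
    - [-0.08,-0.005,0.115]
    - [-0.09,-0.005,0.2]
    - [-0.09,-0.005,0.29]
  dr:
    - [0,0,0]
    - [0,0,0]
    - [0,0,0]
    - [0,0,0]
    - [0,0,0]
    - [0,0,0]
    - [0,0,0]
    - [0,0,0]
  jaw: [0.4,0.4,0.4,0.4,0.4,0.4,0.4,0.4]
  force: 25

```text
time: 22.35
tool_pos: [0.4719, -0.0497, 0.2312]
tool_rot: [-3.139, -0.403, 0.065]
contact_force: [1.8, -0.1, -2.6]
opening: 0.0459
grip_force: 25.0
```

Call:
apply_moves:
  delta_pos:
    - [0.05,0.06,0.01]
    - [0.1,0.12,0.02]
    - [0.15,0.18,0.03]
    - [0.2,0.24,0.05]
    - [0.25,0.3,0.07]
    - [0.29,0.36,0.09]
    - [0.32,0.4,0.1]
    - [0.32,0.4,0.1]
  dr:
    - [-0.007,0.1,0]
    - [-0.014,0.2,0]
    - [-0.02,0.3,0]
    - [-0.028,0.4,0]
    - [-0.035,0.5,0]
    - [-0.042,0.6,0]
    - [-0.05,0.7,0]
    - [-0.057,0.82,0]
  jaw: [0.4,0.4,0.4,0.4,0.4,0.4,0.4,0.4]

```text
time: 23.02
tool_pos: [0.6041, 0.1132, 0.2724]
tool_rot: [3.141, 0.002, 0.07]
contact_force: [-1.5, 0.5, -1.3]
opening: 0.0458
grip_force: 25.0
```

```bash
python3 - <<'E'
from h import *
im,M,s=shot('wrist','w12');print(s['time'],s['tool_pos'],s['tool_rot'],s['opening'],s['grip_force'])
def tray(im,M,n):
    hsv=cv2.cvtColor(im,40); m=((hsv[...,0]>5)&(hsv[...,0]<20)&(hsv[...,1]>70)&(hsv[...,2]>40)&(hsv[...,2]<225)).astype(np.uint8)
    m[300:]=0; m=cv2.morphologyEx(m,cv2.MORPH_OPEN,np.ones((5,5)))
    k,lb,st,ce=cv2.connectedComponentsWithStats(m)
    for i in range(1,k):
        if st[i,4]>3000:
            cn=max(cv2.findContours((lb==i).astype(np.uint8),0,1)[0],key=cv2.contourArea); h=cv2.convexHull(cn); ap=cv2.approxPolyDP(h,8,True)[:,0]
            print(n,st[i],ce[i].round()); 
            for a in ap: print('  ',a,onz(M,*a,.078).round(3),onz(M,*a,0).round(3))
tray(im,M,'w12')
tray(cv2.imread('pics/w1.png'),pickle.load(open('w1.pkl','rb')),'w1')
tray(cv2.imread('pics/scene0.png'),model('scene'),'scene')
E
```

```text
23.0167 [0.60412455 0.11323183 0.27239838] [3.14122214e+00 2.11344372e-03 6.97862080e-02] 0.045802338343621476 24.992068642750382
w12 [   0    0  134   70 5213] [52. 24.]
   [133   0] [0.759 0.274 0.078] [0.775 0.308 0.   ]
   [31 69] [0.702 0.363 0.078] [0.706 0.417 0.   ]
   [ 0 54] [0.712 0.387 0.078] [0.718 0.446 0.   ]
   [0 0] [0.752 0.38  0.078] [0.767 0.437 0.   ]
w12 [  161    25   190   224 21705] [253. 144.]
   [239  25] [0.747 0.19  0.078] [0.761 0.205 0.   ]
   [350 101] [0.695 0.094 0.078] [0.697 0.089 0.   ]
   [265 248] [0.556 0.164 0.078] [0.528 0.174 0.   ]
   [161 196] [0.601 0.26  0.078] [0.582 0.292 0.   ]
w1 [  119     0   193   121 14997] [214.  47.]
   [311  29] [0.69  0.082 0.078] [0.702 0.09  0.   ]
   [212 120] [0.562 0.142 0.078] [0.552 0.16  0.   ]
   [191 119] [0.553 0.163 0.078] [0.541 0.185 0.   ]
   [119  33] [0.601 0.259 0.078] [0.598 0.298 0.   ]
   [150   0] [0.643 0.239 0.078] [0.648 0.275 0.   ]
   [295   0] [0.707 0.108 0.078] [0.722 0.12  0.   ]
w1 [ 462   70  100   96 5088] [512. 119.]
   [521  70] [ 0.75  -0.135  0.078] [ 0.773 -0.165  0.   ]
   [561 129] [ 0.719 -0.209  0.078] [ 0.737 -0.252  0.   ]
   [510 165] [ 0.662 -0.18   0.078] [ 0.669 -0.218  0.   ]
   [462 109] [ 0.69  -0.099  0.078] [ 0.702 -0.123  0.   ]
```

The tray's corners at rim height give centre (0.650,0.177), sides of about 108 × 160 mm (119 × 168 less the mask's erosion), long axis along (0.90,-0.44). I place the sleeve there.

Call:
apply_moves:
  delta_pos:
    - [0.03,0.04,0]
    - [0.06,0.08,0]
    - [0.09,0.12,0]
    - [0.115,0.16,0]
    - [0.115,0.16,0]
  dr:
    - [0,0,0.2]
    - [0,0,0.4]
    - [0,0,0.6]
    - [0,0,0.8]
    - [0,0,1]
  jaw: [0.4,0.4,0.4,0.4,0.4]

```text
time: 23.48
tool_pos: [0.6495, 0.1761, 0.2706]
tool_rot: [-3.142, 0.001, 0.573]
contact_force: [-1.2, -0.0, -3.2]
opening: 0.0459
grip_force: 25.0
```

Call:
apply_moves:
  delta_pos:
    - [0,0,0]
    - [0,0,0]
    - [0,0,0]
    - [0,0,-0.05]
    - [0,0,-0.1]
    - [0,0,-0.1]
    - [0,0,-0.1]
  dr:
    - [0,0,0.2]
    - [0,0,0.4]
    - [0,0,0.6]
    - [0,0,0.8]
    - [0,0,1]
    - [0,0,1]
    - [0,0,1]
  jaw: [0.4,0.4,0.4,0.4,0.4,0.4,0.4]

```text
time: 24.07
tool_pos: [0.6479, 0.1733, 0.2309]
tool_rot: [-3.14, 0.004, 1.063]
contact_force: [0.6, -0.4, -1.3]
opening: 0.0457
grip_force: 25.0
```

```bash
python3 - <<'E'
from h import *
im,M,s=shot('wrist','w13');print(s['time'],s['tool_pos'],s['tool_rot'],s['qpos'].round(2))
hsv=cv2.cvtColor(im,40); m=((hsv[...,0]>5)&(hsv[...,0]<20)&(hsv[...,1]>70)&(hsv[...,2]>40)&(hsv[...,2]<225)).astype(np.uint8); m[300:]=0
m=cv2.morphologyEx(m,cv2.MORPH_OPEN,np.ones((5,5))); k,lb,st,ce=cv2.connectedComponentsWithStats(m)
for i in range(1,k):
    if st[i,4]>3000: 
        print(st[i]);h=cv2.convexHull(max(cv2.findContours((lb==i).astype(np.uint8),0,1)[0],key=cv2.contourArea))
        for a in cv2.approxPolyDP(h,8,True)[:,0]: print(a,onz(M,*a,.078).round(3))
E
```

```text
24.0667 [0.64792713 0.17327526 0.23093654] [-3.14011946  0.00359498  1.06301777] [ 0.15  0.62  1.05 -0.    1.47  0.66]
[ 362    0  138   62 4417]
[499   0] [0.832 0.248 0.078]
[479  33] [0.811 0.236 0.078]
[383  61] [0.743 0.253 0.078]
[363  50] [0.733 0.266 0.078]
[362   0] [0.747 0.295 0.078]
[  218   127   207   149 23252]
[424 135] [0.747 0.19  0.078]
[420 267] [0.698 0.091 0.078]
[234 275] [0.554 0.163 0.078]
[218 144] [0.604 0.262 0.078]
[400 127] [0.733 0.204 0.078]
```

Call:
apply_moves:
  delta_pos:
    - [0.005,0.008,-0.09]
    - [0.005,0.008,-0.18]
    - [0.005,0.008,-0.27]
    - [0.005,0.008,-0.36]
    - [0.005,0.008,-0.41]
    - [0.005,0.008,-0.45]
    - [0.005,0.008,-0.45]
    - [0.005,0.008,-0.45]
  dr:
    - [0,0,0]
    - [0,0,0]
    - [0,0,0]
    - [0,0,0]
    - [0,0,0]
    - [0,0,0]
    - [0,0,0]
    - [0,0,0]
  jaw: [0.4,0.4,0.4,0.4,0.4,0.4,0.4,0.4]

```text
time: 24.78
tool_pos: [0.6514, 0.1771, 0.0531]
tool_rot: [3.14, 0.001, 1.065]
contact_force: [0.1, -0.8, -1.8]
opening: 0.046
grip_force: 25.0
```

Call:
apply_moves:
  delta_pos:
    - [0,0,0]
    - [0,0,0]
    - [0,0,0]
    - [0,0,0]
    - [0,0,0.08]
    - [0,0,0.17]
    - [0,0,0.26]
    - [0,0,0.35]
  dr:
    - [0,0,0]
    - [0,0,0]
    - [0,0,0]
    - [0,0,0]
    - [0,0,0]
    - [0,0,0]
    - [0,0,0]
    - [0,0,0]
  jaw: [0.68,0.68,0.68,0.68,0.68,0.68,0.68,0.68]

```text
time: 25.45
tool_pos: [0.6507, 0.1772, 0.1947]
tool_rot: [3.14, 0.001, 1.066]
contact_force: [0.8, -0.1, 0.4]
opening: 0.0623
grip_force: 0.0
```

```bash
python3 - <<'E'
from h import *
im,M,s=shot('wrist','w14');print(s['time'],s['tool_pos'],s['tool_rot'],s['opening'],s['grip_force'])
# grey (low saturation bright) pixels inside tray, rows<300
hsv=cv2.cvtColor(im,40); m=((hsv[...,0]>5)&(hsv[...,0]<20)&(hsv[...,1]>70)&(hsv[...,2]>40)&(hsv[...,2]<225)).astype(np.uint8); m[300:]=0
m=cv2.morphologyEx(m,cv2.MORPH_OPEN,np.ones((5,5)));k,lb,st,ce=cv2.connectedComponentsWithStats(m)
i=1+np.argmax(st[1:,4]); print(st[i]); h=cv2.convexHull(max(cv2.findContours((lb==i).astype(np.uint8),0,1)[0],key=cv2.contourArea))
for a in cv2.approxPolyDP(h,8,True)[:,0]: print(a,onz(M,*a,.078).round(3))
ins=np.zeros(m.shape,np.uint8);cv2.fillPoly(ins,[h],1); g=(ins==1)&(hsv[...,1]<40)
k,lb,st,ce=cv2.connectedComponentsWithStats(g.astype(np.uint8)); j=1+np.argmax(st[1:,4]); print('grey',st[j],ce[j],onz(M,*ce[j],.06))
print('expected top if standing',proj(M,[.651,.1765,.079]))
# handle position refine: dark bar
D=pickle.load(open('w9.pkl','rb'))
E
```

```text
25.45 [0.65067314 0.17721032 0.19472408] [3.13993269e+00 7.75263125e-04 1.06646296e+00] 0.06231739449651214 0.0
[  203   136   235   164 29511]
[437 146] [0.748 0.19  0.078]
[430 287] [0.7   0.094 0.078]
[252 299] [0.574 0.152 0.078]
[220 285] [0.559 0.174 0.078]
[204 155] [0.604 0.262 0.078]
[225 144] [0.621 0.262 0.078]
[396 136] [0.726 0.209 0.078]
grey [ 293  171   64   75 3525] [324.21617021 208.90865248] [0.65619511 0.18429948 0.06      ]
expected top if standing [323.37871474 227.44732841]
```

The sleeve stands in the tray, with a grey blob at (324,209) inside the rim. Now the drawer: I close the fingers, go to a point in front of the handle and push along (0.554,0.833).

Call:
apply_moves:
  delta_pos:
    - [-0.08,-0.01,0.01]
    - [-0.17,-0.02,0.02]
    - [-0.26,-0.03,0.02]
    - [-0.35,-0.04,0.02]
    - [-0.44,-0.06,0.02]
    - [-0.53,-0.07,0.02]
    - [-0.6175,-0.085,0.02]
    - [-0.6175,-0.085,0.02]
  dr:
    - [0,0,-0.08]
    - [0,0,-0.164]
    - [0,0,-0.164]
    - [0,0,-0.164]
    - [0,0,-0.164]
    - [0,0,-0.164]
    - [0,0,-0.164]
    - [0,0,-0.164]
  jaw: [0,0,0,0,0,0,0,0]

```text
time: 26.17
tool_pos: [0.397, 0.1425, 0.2001]
tool_rot: [-3.139, 0.005, 0.985]
contact_force: [-0.5, 0.2, 0.3]
opening: 0.0134
grip_force: 0.0
```

```bash
python3 - <<'E'
from h import *
im,M,s=shot('wrist','w15');print(s['time'],s['tool_pos'],s['tool_rot'],s['opening'],s['qpos'].round(2))
X=np.array([.5537,.8327]);Y=np.array([-.8327,.5537])
H=np.array([.4335,.188]);print([proj(M,[*(H+k*Y),.088]).round() for k in(-.039,0,.039)], 'front',proj(M,[*(H+.028*X),.1]).round())
# bar handle: dark pixels
g=cv2.cvtColor(im,6);print('rows around handle, centre col')
u0,v0=proj(M,[*H,.088]);
for du in(-60,-30,0,30,60): print(int(u0+du),int(v0)-60,[int(x) for x in g[max(0,int(v0)-60):int(v0)+40:4,int(u0+du)]])
print('row at bar',[int(x) for x in g[int(v0),int(u0)-120:int(u0)+120:6]])
E
```

```text
26.1667 [0.39702621 0.14251501 0.20007718] [-3.13888674  0.00468057  0.98542619] 0.013356062454649516 [ 0.16  0.18  1.82 -0.    1.14  0.75]
[array([388., 146.]), array([331., 146.]), array([273., 146.])] front [332. 102.]
rows around handle, centre col
270 85 [205, 206, 207, 208, 136, 136, 152, 111, 68, 74, 77, 77, 79, 81, 82, 81, 74, 217, 217, 218, 217, 218, 218, 218, 217]
300 85 [203, 202, 201, 201, 141, 137, 205, 184, 186, 187, 189, 188, 188, 160, 77, 82, 75, 191, 190, 190, 188, 189, 190, 191, 191]
330 85 [200, 200, 199, 199, 143, 135, 200, 176, 177, 178, 177, 176, 176, 132, 76, 81, 72, 181, 183, 185, 126, 187, 188, 170, 189]
360 85 [204, 204, 204, 204, 144, 129, 194, 167, 165, 163, 161, 161, 162, 102, 77, 82, 69, 183, 154, 176, 184, 174, 178, 168, 183]
390 85 [199, 198, 199, 198, 142, 117, 132, 74, 59, 69, 75, 77, 79, 80, 81, 82, 64, 157, 156, 157, 160, 162, 163, 165, 169]
row at bar [215, 215, 215, 216, 216, 216, 217, 217, 216, 216, 81, 81, 82, 81, 81, 82, 81, 81, 82, 81, 81, 82, 82, 82, 82, 82, 81, 82, 83, 82, 82, 154, 155, 156, 158, 159, 161, 164, 167, 90]
```

The bar handle is at rows 141–149, columns 271–394, against a prediction of (331,146), so the position is confirmed. I descend and push.

Call:
apply_moves:
  delta_pos:
    - [0,0,-0.1]
    - [0,0,-0.2]
    - [0,0,-0.3]
    - [0,0,-0.305]
    - [0.014,0.021,-0.305]
    - [0.028,0.042,-0.305]
    - [0.042,0.062,-0.305]
    - [0.055,0.083,-0.305]
  dr:
    - [0,0,0]
    - [0,0,0]
    - [0,0,0]
    - [0,0,0]
    - [0,0,0]
    - [0,0,0]
    - [0,0,0]
    - [0,0,0]
  jaw: [0,0,0,0,0,0,0,0]

```text
time: 26.88
tool_pos: [0.4283, 0.1778, 0.0806]
tool_rot: [3.137, -0.002, 0.985]
contact_force: [-1.2, -3.5, 1.6]
opening: 0.0003
grip_force: 0.6
```

Call:
apply_moves:
  delta_pos:
    - [0.011,0.017,0]
    - [0.022,0.033,0]
    - [0.033,0.05,0]
    - [0.044,0.067,0]
    - [0.055,0.083,0]
    - [0.067,0.1,0]
    - [0.078,0.117,0]
    - [0.089,0.133,0]
  dr:
    - [0,0,0]
    - [0,0,0]
    - [0,0,0]
    - [0,0,0]
    - [0,0,0]
    - [0,0,0]
    - [0,0,0]
    - [0,0,0]
  jaw: [0,0,0,0,0,0,0,0]

```text
time: 27.55
tool_pos: [0.4616, 0.2303, 0.0782]
tool_rot: [3.141, 0.002, 0.985]
contact_force: [-1.6, -0.5, -0.3]
opening: 0.0007
grip_force: 0.7
```

Call:
apply_moves:
  delta_pos:
    - [0.008,0.0125,0]
    - [0.016,0.025,0]
    - [0.025,0.037,0]
    - [0.033,0.05,0]
    - [0.041,0.062,0]
    - [0.049,0.075,0]
    - [0.055,0.083,0]
    - [0.055,0.083,0]
  dr:
    - [0,0,0]
    - [0,0,0]
    - [0,0,0]
    - [0,0,0]
    - [0,0,0]
    - [0,0,0]
    - [0,0,0]
    - [0,0,0]
  jaw: [0,0,0,0,0,0,0,0]

```text
time: 28.22
tool_pos: [0.4842, 0.2636, 0.0785]
tool_rot: [3.14, 0.0, 0.985]
contact_force: [0.5, -1.0, -0.3]
opening: 0.0002
grip_force: 0.0
```

Call:
apply_moves:
  delta_pos:
    - [0.004,0.006,0]
    - [0.008,0.0125,0]
    - [0.012,0.018,0]
    - [0.014,0.021,0]
    - [0.014,0.021,0]
  dr:
    - [0,0,0]
    - [0,0,0]
    - [0,0,0]
    - [0,0,0]
    - [0,0,0]
  jaw: [0,0,0,0,0]

```text
time: 28.63
tool_pos: [0.4876, 0.2692, 0.0783]
tool_rot: [3.142, 0.007, 0.985]
contact_force: [-4.9, -9.3, 5.4]
opening: 0.0008
grip_force: 5.6
```

Call:
apply_moves:
  delta_pos:
    - [0.004,0.006,0]
    - [0.007,0.01,0]
    - [0.007,0.01,0]
  dr:
    - [0,0,0]
    - [0,0,0]
    - [0,0,0]
  jaw: [0,0,0]

```text
time: 28.88
tool_pos: [0.4918, 0.2751, 0.0784]
tool_rot: [3.141, 0.001, 0.984]
contact_force: [0.2, -0.1, -0.4]
opening: 0.0005
grip_force: 0.0
```

About 10 N of resistance, then free: the detent seems to have caught. I feel forward a little to check.

Call:
apply_moves:
  delta_pos:
    - [0.004,0.006,0]
    - [0.006,0.009,0]
    - [0.007,0.01,0]
    - [0.007,0.01,0]
  dr:
    - [0,0,0]
    - [0,0,0]
    - [0,0,0]
    - [0,0,0]
  jaw: [0,0,0,0]

```text
time: 29.22
tool_pos: [0.4934, 0.2776, 0.0784]
tool_rot: [3.141, 0.006, 0.985]
contact_force: [-4.9, -10.0, 6.2]
opening: 0.0008
grip_force: 5.5
```

```bash
python3 - <<'E'
from h import *
im,M,s=shot('wrist','w16');print(s['tool_pos'],s['contact_force'])
X=np.array([.5537,.8327]);print('travel',(s['tool_pos'][:2]-[.4257,.1763])@X)
E
```

```text
[0.49342942 0.27756516 0.07836655] [ -4.90130421 -10.00106199   6.24104236]
travel 0.12182527973808863
```

Call:
apply_moves:
  delta_pos:
    - [0.002,0.003,0]
    - [0.004,0.006,0]
    - [0.004,0.006,0]
  dr:
    - [0,0,0]
    - [0,0,0]
    - [0,0,0]
  jaw: [0,0,0]

```text
time: 29.52
tool_pos: [0.4935, 0.2777, 0.0783]
tool_rot: [-3.141, 0.012, 0.986]
contact_force: [-9.6, -19.3, 12.8]
opening: 0.0002
grip_force: 11.0
```

The force doubles with no travel, so the drawer is on its end stop. I back off, rise and verify.

Call:
apply_moves:
  delta_pos:
    - [-0.03,-0.045,0]
    - [-0.07,-0.105,0]
    - [-0.11,-0.167,0]
    - [-0.15,-0.22,0.08]
    - [-0.15,-0.22,0.17]
    - [-0.15,-0.22,0.26]
    - [-0.15,-0.22,0.3]
    - [-0.15,-0.22,0.3]
  dr:
    - [0,0,0]
    - [0,0,0]
    - [0,0,0]
    - [0,0,0]
    - [0,0,0]
    - [0,0,0]
    - [0,0,0]
    - [0,0,0]
  jaw: [0,0,0,0,0,0,0,0]

```text
time: 30.18
tool_pos: [0.4389, 0.1945, 0.2029]
tool_rot: [3.134, -0.007, 0.984]
contact_force: [0.3, -0.5, 0.3]
opening: 0.0003
grip_force: 0.0
```

```bash
python3 - <<'E'
from h import *
im,M,s=shot('wrist','w17');print(s['time'],s['tool_pos'],s['tool_rot'],s['contact_force'])
X=np.array([.5537,.8327]);Y=np.array([-.8327,.5537]);H=np.array([.4335,.188])
for q in(.118,.1218,.125): print(q,[proj(M,[*(H+q*X+k*Y),.088]).round(1) for k in(0,.03)])
g=cv2.cvtColor(im,6); 
for du in(-30,0,30):
    u,v=proj(M,[*(H+.1218*X+du/1000*Y),.088]); r0=int(v)-40; print(int(u),r0,[int(x) for x in g[max(r0,0):int(v)+40:3,int(u)]])
# tray + sleeve from scene
sc,Ms,_=shot('scene','scene17'); hsv=cv2.cvtColor(sc,40)
u,v=proj(Ms,[.653,.18,.079]); c=sc[int(v)-12:int(v)+12,int(u)-14:int(u)+14]; h=cv2.cvtColor(c,40); m=(h[...,1]<40)&(h[...,2]>90); ys,xs=np.nonzero(m); print('grey px in tray',m.sum(),np.round([u,v]),xs.mean()+int(u)-14,ys.mean()+int(v)-12)
# change vs. start: wrist pin, box
s0=cv2.imread('pics/scene0.png')
for n,p in(('wpin',[.406,.092,.012]),('box',[.695,-.153,.03]),('tray',[.65,.177,.04])):
    u,v=proj(Ms,p).astype(int); a=cv2.absdiff(sc[v-12:v+12,u-15:u+15],s0[v-12:v+12,u-15:u+15]); print(n,a.mean().round(1))
E
```

```text
30.1833 [0.43893774 0.19454982 0.20289567] [ 3.13414567 -0.00660274  0.98444477] [ 0.32651267 -0.51445389  0.27813998]
0.118 [array([319.9,  66. ]), array([273.7,  66. ])]
0.1218 [array([319.9,  59.7]), array([273.5,  59.7])]
0.125 [array([319.9,  54.3]), array([273.3,  54.3])]
366 19 [59, 60, 61, 61, 59, 60, 59, 59, 174, 175, 174, 98, 72, 75, 76, 68, 107, 179, 177, 177, 178, 179, 177, 175, 174, 174, 174]
319 19 [60, 60, 59, 187, 175, 110, 67, 59, 174, 176, 177, 147, 72, 75, 75, 70, 51, 177, 177, 179, 179, 181, 180, 179, 178, 177, 178]
273 19 [58, 59, 59, 164, 78, 58, 59, 60, 144, 176, 178, 179, 72, 74, 76, 73, 47, 178, 176, 178, 179, 180, 182, 184, 186, 184, 181]
grey px in tray 246 [243. 262.] 241.58130081300814 265.4105691056911
wpin 7.8
box 5.2
tray 28.7
```

The bar is still at the end-stop position (row 60–61 against a predicted 59.7), the sleeve is in the tray, and the pin and box patches have hardly changed. I hand in.

```bash
python3 -c "
from cell import job
print(job.hand_in())"
```

```text
the job is handed in; nothing more can be done
None
```

I handed the job in at about 30 s; the hand-in gave no verdict. The finished sleeve (29.5 mm bore) stood in the drawer when I let it go (not looked at again since), the unfinished one (22.5 mm bore) stands in the tray, the drawer is pushed home to its end stop, and the wrist pin and parts box are still in place.

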